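# Serve the boxed-in tin from the shop's stock stand

### The arm

A 6-joint arm with a two-finger parallel gripper is mounted at the origin on the work surface. World frame = base frame: x ahead of the robot, y to its left, z up, the work surface at z = 0. Lengths are in m, angles in rad, forces in N, time in s.
With the tool pointing down it reaches from about 0.325 to 0.9 m from the base axis. Payload 6.1 kg.
Tool frame: the origin (TCP) lies between the finger pads; the fingertips stand env.nose_length ahead of it and the grasp point (between the pads) lies 6 mm ahead of it (env.nose_length is the distance from the TCP to the fingertips, in m); z points along the fingers, y is the line along which they close (so a half turn about z gives the same grasp; the last joint's range is limited). The gripper opens to 85 mm and grips with 20 to 120 N. Pads are 22 mm wide; open, the fingers measure 114 mm over their backs; the gripper's body (76 mm by 85 mm) begins 54 mm behind the grasp point. The pads swing forward as they close: fully open they stand 13 mm farther back than shut.
Start: joints at [-1.38, 0.22, 1.526, -0, 1.395, -0.126], TCP at [0.195, -0.594, 0.256] pointing down, gripper open.
Joint ranges: [-2.98, 2.98], [-0.91, 2.08], [0.09, 2.57], [-1.24, 4.39], [0.2, 2.65], [-2.68, 2.68]. Speed limits (rad/s): [2.57, 2.57, 3.01, 3.14, 3.14, 3.14].

### API

Orientations are given as a 3x3 rotation matrix whose columns are the frame's x, y, z axes.
In Python, from bench import observe, grab_frame, calibration, env gives the robot as it stands. The module is installed in compiled form; this text tells all that it offers.
- The arm moves only by the tool send_rows, never from a script. Its argument "steps" is a list of rows, each a list of 2 entries, a list of its own where there are three numbers: the shift along the tool's x, y, z in units of 400 mm (1.0 is 400 mm), then the turn, a rotation vector about the tool's x, y, z in units of pi/2 rad (1.0 is pi/2 rad). A call has 1 to 10 rows; each row is the pose to reach, as a shift and turn from the pose commanded when the call began, along the tool's axes at that moment; what a row does not reach only later rows make up. A row lasts 1/12 s, in which the tool goes at most 41.7 mm and 7.16 degrees, less where a joint would pass 70% of its speed; a pose out of reach is approached as far as the arm can. A call with a number of a shift or a turn outside -1 to 1 is refused whole. A call with a gripper value outside its range is refused whole. "grip" is the closure, from 0 (fully open) to 1 (shut), set as the call begins (left out, the last holds). The fingers move at their own pace and stop on an object; the grip force is fixed at half the most. Time passes only in rows, so rows that repeat a pose let the fingers close. It gives the time, the measured TCP pose, the force, the opening and the grip force at its end, in the units of the state.
- observe(): the state, without advancing time (a new reading comes with each control period).
- grab_frame(name): name is "side" or "top" or "wrist"; returns the picture (384x512x3 uint8, blue, green, red); there is no depth.
- calibration(name): a dict with "fx", "fy", "cx", "cy" (pixels), "R" (3x3) and "t" (3): a world point X has camera coordinates R X + t. Camera axes: x right, y down, z forward; pixel columns grow to the right and rows downward; lengths in m; the calibration is good to about 2 mm. A picture is of the moment at which its call begins: read the wrist's pose just before it. calibration takes no time and is no camera call; for the wrist camera it gives the pose at the moment of the call.
- env.hand_in(): hands the job in; it is judged then, once.
The state is a dict: "time_s": time; "qpos": joint angles; "joint_vel": joint speeds; "effort": joint torques, N m; "position": TCP position; "ee_rot": TCP orientation; "force": force on the tool from outside, world axes, zero at the start; "wrist_torque": the same for the moment, N m; "gripper_width": finger opening in m; "gripper_force": force on a finger pad.
Only numpy, scipy, OpenCV 4.12 (cv2) and the standard library are available. Lean on these libraries where they do the work, as an engineer would, in place of code of your own. Each camera call takes 0.05 s, during which the arm holds its last target. There are 200 camera calls.

### The job

A customer wants the small tin that is boxed in at the back of the stock stand by the sauce bottle, the bleach bottle and the coffee jar. Move those three onto the empty wooden side tray, then stand the tin in the gap between the two goods on the customer's metal tray, and then put the three back on the stand, each on the very spot where it stood at the start. Set everything down gently and upright, and do not disturb the goods on the customer's tray.

Things in the scene. Friction and masses are not known exactly. Their poses are not given: they have to be found in the camera images.
- stock_stand: Pale-green painted wooden stock stand, fixed: flat base board 200 (x) x 280 (y) x 14 mm high, a 12 mm thick rail along its far (+x) edge rising to 60 mm above the counter, and 10 mm wide rims on the two ends (+y, -y) rising to 30 mm; open at the front (-x). Origin: centre of the underside, on the counter; goods stand on the board at z = 14 mm.
- side_tray: Empty light-wood rectangular tray, fixed to the counter: 300 (x) x 150 (y) mm, floor 8 mm thick, rim 8 mm wide and 22 mm high. It is the side area where the three front goods wait; they must stand flat on its floor, inside the rim. Origin: centre of the underside. It may be left or right of the stand.
- customer_tray: Aluminium rectangular tray, fixed to the counter: 270 (x) x 150 (y) mm, floor 4 mm thick, round rim 10 mm wide and 15 mm high. One good lies near each end of its length; the gap between them is at its middle. Origin: centre of the underside. It is on the other side of the stand from the wooden tray.
- sauce_bottle: Brown glass sauce bottle, 0.4 kg, 200 mm tall with a narrow neck; round body 64 mm across up to 112 mm, neck 26 mm across from 150 mm, white cap 30 mm across from 174 mm to 200 mm. Can be lifted by the cap. Origin: centre of the underside; z up.
- bleach_bottle: White round plastic bleach bottle, 0.42 kg, 182 mm tall, with a small handle loop on its shoulder; body 66 mm across up to 85 mm, tapering to 34 mm at 135 mm; blue screw cap 36 mm across from 154 mm to 182 mm. Can be lifted by the cap. Origin: centre of the underside; z up.
- coffee_jar: Brown glass coffee jar, 0.38 kg, 145 mm tall, straight body 66 mm across up to 105 mm; wide brass-coloured lid 62 mm across from 119 mm to 145 mm. Can be lifted by the lid. Origin: centre of the underside; z up.
- small_tin: Small upright round food tin with a red label, 0.12 kg, 54 mm across, 55 mm tall. At the start it stands at the back middle of the stock stand, about 13 mm from its back rail, with one of the three taller goods close to its left, one to its right and one in front. Origin: centre of the underside; z up.
- sardine_tin: Flat sardine tin already on the customer's tray, 60 (x) x 104 (y) x 24 mm high, loose: leave it alone. Origin: centre of the underside.
- soap_carton: Flat soap carton already on the customer's tray, 56 (x) x 90 (y) x 32 mm high, loose: leave it alone. Origin: centre of the underside.

How it is judged:
On the way, in this order (a step that is already met when the one before it is completed fails the run):
1. sauce bottle, bleach bottle and coffee jar all stand upright, released, on the wooden side tray, the tin still in its place on the stand (x of sauce_bottle in the frame of side_tray between -0.13 and 0.13 m and y of sauce_bottle in the frame of side_tray between -0.06 and 0.06 m and z of sauce_bottle in the frame of side_tray between 0.004 and 0.014 m and angle between each of sauce_bottle, bleach_bottle, coffee_jar's own z axis and vertical below 0.08 rad and x of bleach_bottle in the frame of side_tray between -0.13 and 0.13 m and y of bleach_bottle in the frame of side_tray between -0.06 and 0.06 m and z of bleach_bottle in the frame of side_tray between 0.004 and 0.014 m and x of coffee_jar in the frame of side_tray between -0.13 and 0.13 m and y of coffee_jar in the frame of side_tray between -0.06 and 0.06 m and z of coffee_jar in the frame of side_tray between 0.004 and 0.014 m and contact force between the fingers and sauce_bottle below 0.1 N and contact force between the fingers and bleach_bottle below 0.1 N and contact force between the fingers and coffee_jar below 0.1 N and contact force between the fingers and small_tin below 0.1 N and distance of small_tin from where it was at the start of the episode below 0.02 m), for 0.2 s.
2. the tin stands upright, released, in the gap on the customer's tray while the three still wait on the side tray (x of small_tin in the frame of customer_tray between -0.03 and 0.03 m and y of small_tin in the frame of customer_tray between -0.04 and 0.04 m and z of small_tin in the frame of customer_tray between 0 and 0.01 m and angle between each of small_tin, sauce_bottle, bleach_bottle, coffee_jar's own z axis and vertical below 0.08 rad and x of sauce_bottle in the frame of side_tray between -0.13 and 0.13 m and y of sauce_bottle in the frame of side_tray between -0.06 and 0.06 m and z of sauce_bottle in the frame of side_tray between 0.004 and 0.014 m and x of bleach_bottle in the frame of side_tray between -0.13 and 0.13 m and y of bleach_bottle in the frame of side_tray between -0.06 and 0.06 m and z of bleach_bottle in the frame of side_tray between 0.004 and 0.014 m and x of coffee_jar in the frame of side_tray between -0.13 and 0.13 m and y of coffee_jar in the frame of side_tray between -0.06 and 0.06 m and z of coffee_jar in the frame of side_tray between 0.004 and 0.014 m and contact force between the fingers and sauce_bottle below 0.1 N and contact force between the fingers and bleach_bottle below 0.1 N and contact force between the fingers and coffee_jar below 0.1 N and contact force between the fingers and small_tin below 0.1 N), for 0.2 s.
At the end, for the whole second after the job is handed in: The tin stands upright in the gap on the customer's tray (within 30 mm of the tray's middle along its length and 40 mm across it); sauce bottle, bleach bottle and coffee jar each stand upright within 15 mm of where they stood at the start; all released and at rest (x of small_tin in the frame of customer_tray between -0.03 and 0.03 m and y of small_tin in the frame of customer_tray between -0.04 and 0.04 m and z of small_tin in the frame of customer_tray between 0 and 0.01 m and angle between each of small_tin, sauce_bottle, bleach_bottle, coffee_jar's own z axis and vertical below 0.08 rad and distance of each of sauce_bottle, bleach_bottle, coffee_jar from where it was at the start of the episode below 0.015 m and contact force between the fingers and sauce_bottle below 0.1 N and contact force between the fingers and bleach_bottle below 0.1 N and contact force between the fingers and coffee_jar below 0.1 N and contact force between the fingers and small_tin below 0.1 N and linear speed of each of sauce_bottle, bleach_bottle, coffee_jar, small_tin below 0.02 m/s); the robot touches nothing.
It fails at once if a good on the customer's tray is shifted by more than 15 mm (distance of any of sardine_tin, soap_carton from where it was at the start of the episode above 0.015 m).
It fails at once if one of the four moved goods is tipped over (more than about 35 degrees) (angle between any of sauce_bottle, bleach_bottle, coffee_jar, small_tin's own z axis and vertical above 0.6 rad).
It fails at once if a good is dropped or banged down (more than 60 N between it and the stand or a tray) (contact force between any of sauce_bottle, bleach_bottle, coffee_jar, small_tin and stock_stand above 60 N or contact force between any of sauce_bottle, bleach_bottle, coffee_jar and side_tray above 60 N or contact force between small_tin and customer_tray above 60 N).
It also fails if it takes over 147 s, if anything falls off the work surface, if the arm or the gripper's body presses on something with over 40 N, if the wrist force passes 120 N, or if a joint passes its speed limit or range.

## Working session

There is one attempt and no reset: what is moved stays moved. The work goes in short steps, Python scripts to look and compute and a tool call to move; the robot and the scene stay as the last step left them, time stands still between calls to the robot, and variables do not carry over. Pictures are saved under pics/ and viewed, at most 14 in all, crops included, and the job is handed in when it is done.

Besides the shell and the picture viewer there is one more tool, called after "Request:" as a command line: name --argument value ..., lists and objects as JSON in quotes. send_rows: Moves the arm, as the interface text tells. Shifts and turns lie within -1 to 1; 1 stands for 400 mm of shift or pi/2 rad of turn. Its arguments: {"type":"object","properties":{"steps":{"type":"array"},"grip":{"type":"number"}},"required":["steps"]}

```bash
mkdir -p pics; python3 - <<'E'
from bench import *
import cv2,numpy as np
o=observe();print(o['time_s'],o['position'],o['ee_rot'],env.nose_length,o['gripper_width'])
for n in('side','top'):
    f=grab_frame(n);cv2.imwrite(f'pics/{n}0.png',cv2.resize(f,(800,600),interpolation=cv2.INTER_CUBIC))
    c=calibration(n);print(n,c['fx'],c['fy'],c['cx'],c['cy'],np.round(c['R'],3).tolist(),np.round(c['t'],4), np.round(-np.array(c['R']).T@c['t'],3))
E
```

```text
0.0 [ 0.19460775 -0.59335324  0.2551929 ] [[ 9.50231524e-01  3.11544427e-01 -3.46547352e-04]
 [ 3.11544504e-01 -9.50229628e-01  1.91724884e-03]
 [ 2.68008628e-04 -1.92979521e-03 -9.99998102e-01]] 0.025 0.08538218639703168
side 492.83450302691597 492.83450302691597 261.7903653060998 198.42980573237912 [[-0.788, -0.616, -0.011], [-0.378, 0.499, -0.78], [0.486, -0.61, -0.626]] [0.3907 0.2548 0.9485] [-0.056  0.692  0.797]
top 423.44650954862016 423.44650954862016 261.78220307873914 184.56513216049152 [[-0.012, -1.0, -0.013], [-0.995, 0.013, -0.102], [0.102, 0.012, -0.995]] [0.0225 0.5188 1.2027] [3.940e-01 1.000e-03 1.249e+00]
```

View pics/top0.png

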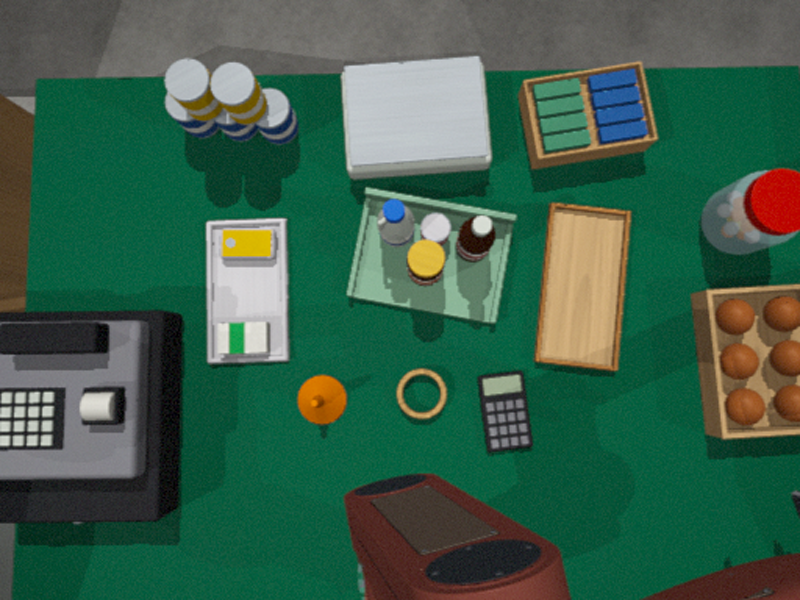

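View pics/side0.png

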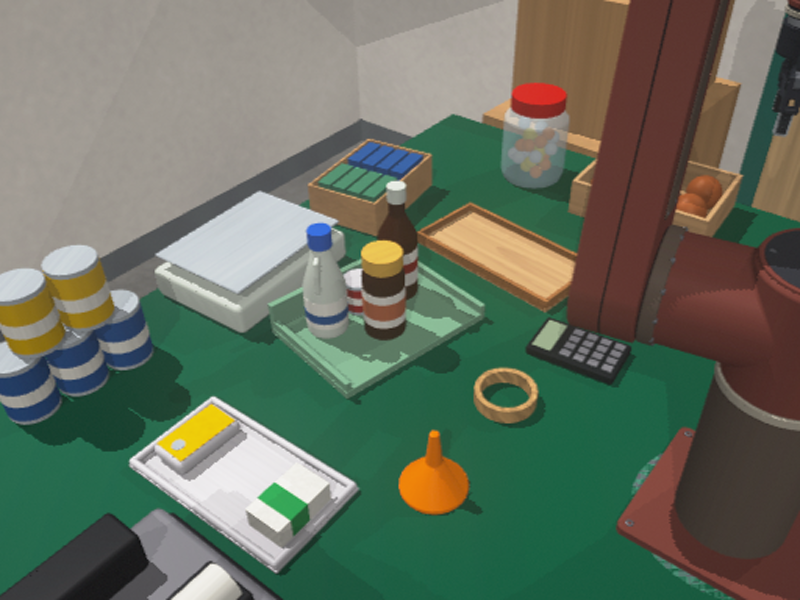

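The top view shows the stand in the middle, with bleach (blue cap ~393,211), jar (426,258), sauce (482,226) and tin (435,228). The wooden tray is on the right and the metal tray on the left. Next I'll enlarge it.

```bash
cat > h.py <<'E'
import numpy as np,cv2
from bench import *
def ray(n,u,v,z,c=None):
    c=c or calibration(n);R=np.array(c['R']);t=np.array(c['t'])
    C=-R.T@t;d=R.T@np.array([(u-c['cx'])/c['fx'],(v-c['cy'])/c['fy'],1])
    return C+d*(z-C[2])/d[2]
def proj(n,X):
    c=calibration(n);p=np.array(c['R'])@X+c['t'];return c['fx']*p[0]/p[2]+c['cx'],c['fy']*p[1]/p[2]+c['cy']
E
python3 - <<'E'
from h import *
f=grab_frame('top');a=f[112:217,220:360];b=f[125:245,125:265]
cv2.imwrite('pics/t1.png',cv2.resize(a,None,fx=5.7,fy=5.7,interpolation=cv2.INTER_CUBIC))
b=f[120:240,125:195];c=f[120:240,338:408]
cv2.imwrite('pics/t2.png',cv2.resize(np.hstack([b,c]),None,fx=5,fy=5,interpolation=cv2.INTER_CUBIC))
f=grab_frame('side');a=f[110:225,170:320]
cv2.imwrite('pics/s1.png',cv2.resize(a,None,fx=5,fy=5,interpolation=cv2.INTER_CUBIC))
E
```

```text
(no output)
```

View pics/t1.png

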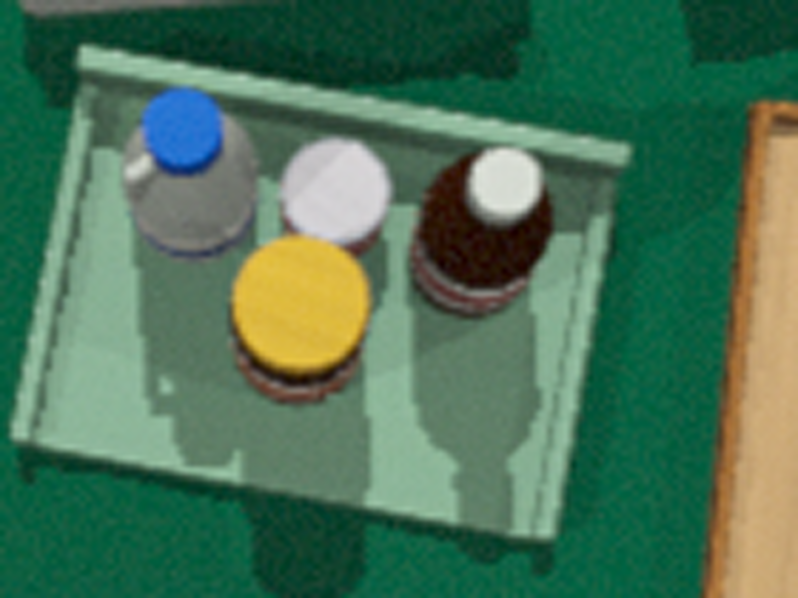

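View pics/t2.png

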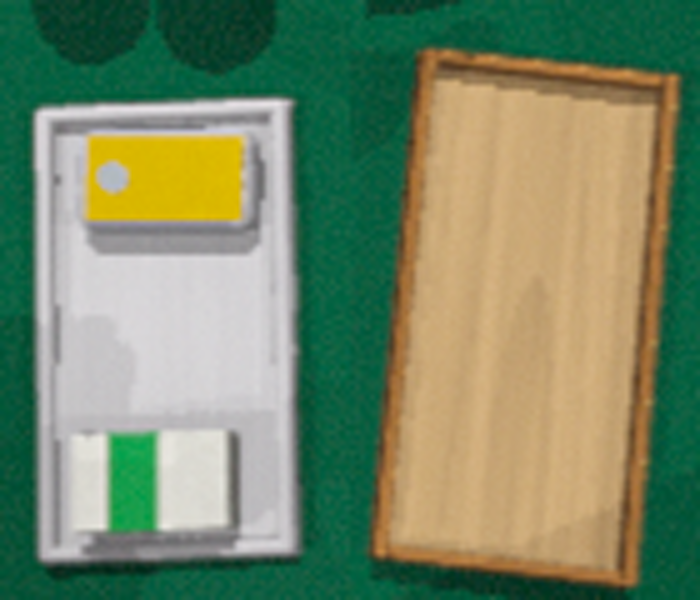

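View pics/s1.png

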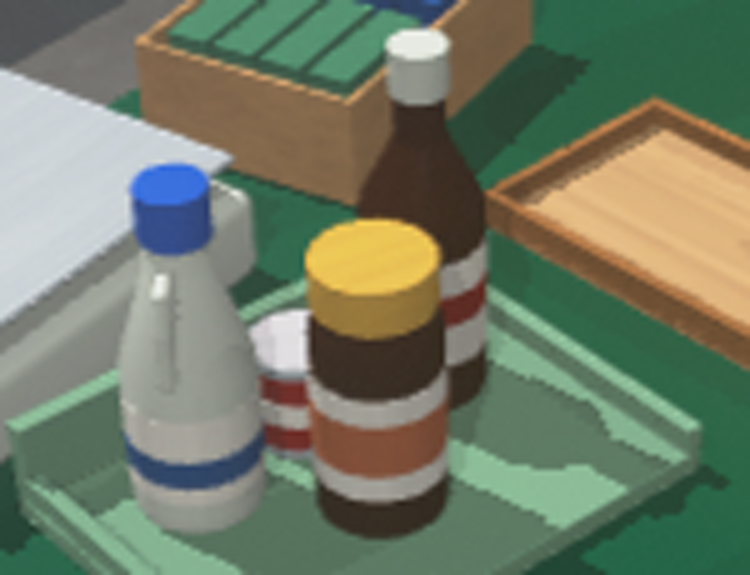

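```bash
python3 - <<'E'
from h import *
T1=lambda u,v:((u+.5)/5.7-.5+220,(v+.5)/5.7-.5+112)
L=lambda u,v:((u+.5)/5-.5+125,(v+.5)/5-.5+120)
Rr=lambda u,v:((u-350+.5)/5-.5+338,(v+.5)/5-.5+120)
S=lambda u,v:((u+.5)/5-.5+170,(v+.5)/5-.5+110)
np.set_printoptions(precision=4,suppress=True)
for n,p,z in(('bleach',(183,128),.196),('jar',(301,303),.159),('sauce',(506,183),.214),('tin',(336,193),.069)):print(n,ray('top',*T1(*p),z))
for n,p,z in(('bleach',(170,187),.196),('jar',(373,258),.159),('sauce',(418,46),.214)):print(n,ray('side',*S(*p),z))
def rect(q):
    q=np.array(q);print(np.linalg.norm(np.roll(q,-1,0)-q,axis=1),'centre',q.mean(0),'yaw',np.degrees(np.arctan2(*((q[0]+q[1]-q[2]-q[3])[[1,0]]))))
rect([ray('top',*L(*p),.015) for p in((36,107),(293,98),(300,555),(42,560))])
rect([ray('top',*Rr(*p),.022) for p in((421,50),(680,75),(636,583),(373,556))])
a,b=ray('top',*T1(82,45),.06),ray('top',*T1(632,148),.06);print(a,b,np.linalg.norm(a-b),np.degrees(np.arctan2(*(a-b)[[0,1]])))
x=lambda u,v,z:ray('top',*L(u,v),z)[:2]
print('sard',x(165,178,.028),x(165,220,.028),'soap',x(153,480,.036),x(153,432,.036))
E
```

```text
bleach [0.6306 0.0378 0.196 ]
jar [ 0.5569 -0.014   0.159 ]
sauce [ 0.6001 -0.1031  0.214 ]
tin [ 0.6252 -0.0334  0.069 ]
bleach [0.6274 0.04   0.196 ]
jar [ 0.5542 -0.0124  0.159 ]
sauce [ 0.5973 -0.101   0.214 ]
[0.1532 0.2701 0.1505 0.2681] centre [0.5227 0.3207 0.015 ] yaw 1.5514987910814373
[0.1521 0.2983 0.1509 0.2982] centre [ 0.5221 -0.3077  0.022 ] yaw -7.344966695675619
[0.7045 0.093  0.06  ] [ 0.6476 -0.1819  0.06  ] 0.28076637895636797 11.689436775294793
sard [0.6095 0.32  ] [0.5846 0.3197] soap [0.4327 0.3226] [0.4602 0.323 ]
```

The two views agree to within 3 mm, and the tray and stand sizes match the given ones. Now a helper that turns target positions into move units.

```bash
cat >> h.py <<'E'
def to(*pts,yaw=None):
    o=observe();R=np.array(o['ee_rot']);p=np.array(o['position'])
    for q in pts:
        s=R.T@(np.array(q)-p);print(q,'shift/400mm',np.round(s/.4,4),'mm',round(np.linalg.norm(s)*1e3))
    y=np.degrees(np.arctan2(R[1,0],R[0,0]));print('t',o['time_s'],'pos',np.round(p,4),'yaw',round(y,2),'tilt',np.round(R[2,:2],4),'w',round(o['gripper_width'],4))
    if yaw is not None:print('turn z',round(-(yaw-y)/90,4))
E
python3 -c "
from h import *
to((.4,-.35,.3),(.5987,-.102,.29),yaw=-11.7)"
```

```text
(0.4, -0.35, 0.3) shift/400mm [ 0.6776 -0.4188 -0.1104] mm 322
(0.5987, -0.102, 0.29) shift/400mm [ 1.3428 -0.8532 -0.0848] mm 637
t 0.2 pos [ 0.1946 -0.5936  0.2556] yaw 18.15 tilt [ 0.0001 -0.0012] w 0.0849
turn z 0.3317
```

Request:
send_rows --steps '[[[0.0678,-0.0419,-0.0276],[0,0,0.05]],[[0.15,-0.093,-0.055],[0,0,0.11]],[[0.24,-0.148,-0.08],[0,0,0.17]],[[0.33,-0.204,-0.11],[0,0,0.23]],[[0.42,-0.26,-0.11],[0,0,0.29]],[[0.51,-0.315,-0.11],[0,0,0.3317]],[[0.6,-0.371,-0.11],[0,0,0.3317]],[[0.6776,-0.4188,-0.11],[0,0,0.3317]],[[0.6776,-0.4188,-0.11],[0,0,0.3317]]]' --grip 0.3

```text
time_s: 0.95
position: [0.4039, -0.3448, 0.3004]
ee_rot: [[0.98, -0.197, 0.002], [-0.197, -0.98, 0.002], [0.002, -0.003, -1.0]]
force: [0.0, 0.2, -0.2]
gripper_width: 0.0601
gripper_force: 0.0
```

```bash
python3 -c "
from h import *
to((.5987,-.102,.29),(.5987,-.102,.207))"
```

```text
(0.5987, -0.102, 0.29) shift/400mm [ 0.358  -0.6909  0.0287] mm 311
(0.5987, -0.102, 0.207) shift/400mm [ 0.3576 -0.6903  0.2362] mm 325
t 0.95 pos [ 0.4039 -0.3448  0.3004] yaw -11.35 tilt [ 0.0018 -0.0029] w 0.0601
```

Request:
send_rows --steps '[[[0.03,-0.06,0.005],[0,0,0]],[[0.08,-0.15,0.02],[0,0,0]],[[0.125,-0.24,0.028],[0,0,0]],[[0.17,-0.33,0.028],[0,0,0]],[[0.22,-0.42,0.028],[0,0,0]],[[0.27,-0.51,0.028],[0,0,0]],[[0.31,-0.6,0.028],[0,0,0]],[[0.358,-0.6909,0.028],[0,0,0]],[[0.358,-0.6909,0.028],[0,0,0]],[[0.358,-0.6909,0.028],[0,0,0]]]'

```text
time_s: 1.78
position: [0.597, -0.107, 0.2884]
ee_rot: [[0.98, -0.199, -0.001], [-0.199, -0.98, 0.0], [-0.001, 0.0, -1.0]]
force: [-0.5, -1.1, -0.3]
gripper_width: 0.0599
gripper_force: 0.0
```

```bash
python3 -c "
from h import *
to((.5987,-.102,.207))
o=observe();print(proj('wrist',np.array([.5987,-.102,.214])))
cv2.imwrite('pics/w1.png',grab_frame('wrist'))"
```

```text
(0.5987, -0.102, 0.207) shift/400mm [ 0.0019 -0.0132  0.2034] mm 82
t 1.7833 pos [ 0.597  -0.107   0.2884] yaw -11.49 tilt [-0.0012  0.0001] w 0.0599
(np.float64(246.86944014753246), np.float64(213.58460834001787))
```

View pics/w1.png

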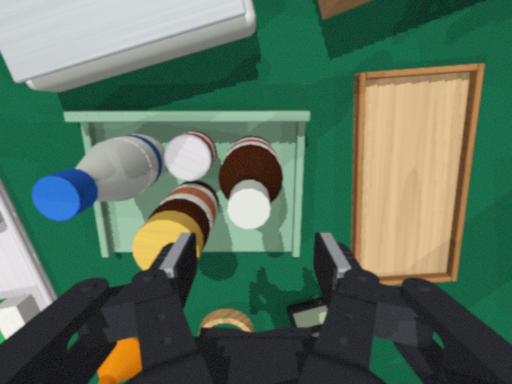

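The wrist view shows the sauce cap top at about (249,206), the bleach cap at (66,196), the jar lid at (166,243) and the tin at (188,155).

```bash
python3 -c "
from h import *
for n,p,z in(('sauce',(249,206),.214),('bleach',(63,197),.196),('jar',(167,242),.159),('tin',(188,156),.069)):print(n,ray('wrist',*p,z).round(4))
to((.600,-.102,.207))"
```

```text
sauce [ 0.603 -0.106  0.214]
bleach [0.6318 0.0287 0.196 ]
jar [ 0.5663 -0.0209  0.159 ]
tin [ 0.6284 -0.0373  0.069 ]
(0.6, -0.102, 0.207) shift/400mm [ 0.0061 -0.0177  0.2036] mm 82
t 1.8333 pos [ 0.5963 -0.1084  0.2885] yaw -11.6 tilt [-0.0012  0.0006] w 0.0596
```

Request:
send_rows --steps '[[[0.0061,-0.0147,0.04],[0,0,0]],[[0.0061,-0.0147,0.09],[0,0,0]],[[0.0061,-0.0147,0.13],[0,0,0]],[[0.0061,-0.0147,0.16],[0,0,0]],[[0.0061,-0.0147,0.18],[0,0,0]],[[0.0061,-0.0147,0.19],[0,0,0]],[[0.0061,-0.0147,0.19],[0,0,0]],[[0.0061,-0.0147,0.19],[0,0,0]]]'

```text
time_s: 2.5
position: [0.6002, -0.104, 0.2138]
ee_rot: [[0.979, -0.203, 0.001], [-0.203, -0.979, -0.0], [0.001, 0.0, -1.0]]
force: [-0.0, -0.2, 0.4]
gripper_width: 0.0599
gripper_force: 0.0
```

```bash
python3 -c "
from h import *
to((.600,-.102,.207))
for n in('side','top'):
  f=grab_frame(n);cv2.imwrite('pics/%s2.png'%n,cv2.resize(f[80:200,200:340],None,fx=5,fy=5))"
```

```text
(0.6, -0.102, 0.207) shift/400mm [-0.0014 -0.0048  0.0171] mm 7
t 2.5 pos [ 0.6002 -0.104   0.2138] yaw -11.73 tilt [0.0009 0.0001] w 0.0599
```

View pics/side2.png

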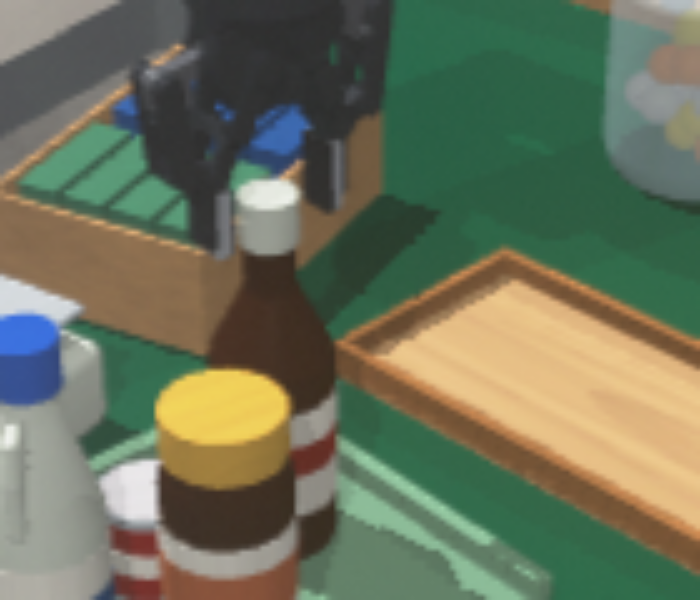

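The fingers straddle the sauce cap (~268,215). I'll go down 7 mm and close.

Request:
send_rows --steps '[[[0,0,0.009],[0,0,0]],[[0,0,0.017],[0,0,0]],[[0,0,0.017],[0,0,0]]]'

```text
time_s: 2.85
position: [0.5997, -0.1033, 0.2057]
ee_rot: [[0.979, -0.203, -0.001], [-0.203, -0.979, 0.0], [-0.001, -0.0, -1.0]]
force: [-0.8, 0.1, -0.4]
gripper_width: 0.0596
gripper_force: 0.0
```

Request:
send_rows --steps '[[[0,0,0],[0,0,0]],[[0,0,0],[0,0,0]],[[0,0,0],[0,0,0]],[[0,0,0],[0,0,0]],[[0,0,0],[0,0,0]],[[0,0,0],[0,0,0]]]' --grip 1

```text
time_s: 3.35
position: [0.6001, -0.1034, 0.2066]
ee_rot: [[0.979, -0.203, 0.001], [-0.203, -0.979, -0.0], [0.001, -0.0, -1.0]]
force: [0.3, 1.1, 0.5]
gripper_width: 0.0282
gripper_force: 59.4
```

```bash
python3 -c "
from h import *
to((.600,-.104,.28),(.611,-.319,.28),(.611,-.319,.202))"
```

```text
(0.6, -0.104, 0.28) shift/400mm [ 1.000e-04  1.500e-03 -1.836e-01] mm 73
(0.611, -0.319, 0.28) shift/400mm [ 0.136   0.5223 -0.1835] mm 228
(0.611, -0.319, 0.202) shift/400mm [0.1359 0.5223 0.0115] mm 216
t 3.35 pos [ 0.6001 -0.1034  0.2066] yaw -11.7 tilt [ 0.0006 -0.0001] w 0.0282
```

Request:
send_rows --steps '[[[0,0,-0.02],[0,0,0]],[[0,0,-0.06],[0,0,0]],[[0,0,-0.1],[0,0,0]],[[0.005,0.01,-0.14],[0,0,0]],[[0.015,0.04,-0.17],[0,0,0]],[[0.03,0.09,-0.1835],[0,0,0]],[[0.045,0.15,-0.1835],[0,0,0]],[[0.06,0.22,-0.1835],[0,0,0]],[[0.078,0.29,-0.1835],[0,0,0]],[[0.095,0.36,-0.1835],[0,0,0]]]'

```text
time_s: 4.18
position: [0.6073, -0.2541, 0.2792]
ee_rot: [[0.979, -0.203, -0.001], [-0.203, -0.979, 0.0], [-0.001, 0.0, -1.0]]
force: [0.5, -0.5, -3.9]
gripper_width: 0.0285
gripper_force: 59.5
```

Request:
send_rows --steps '[[[0.015,0.06,0],[0,0,0]],[[0.028,0.11,0],[0,0,0]],[[0.037,0.145,0],[0,0,0]],[[0.041,0.1623,0],[0,0,0]],[[0.041,0.1623,0],[0,0,0]],[[0.041,0.1623,0],[0,0,0]]]'

```text
time_s: 4.68
position: [0.6107, -0.3186, 0.2793]
ee_rot: [[0.979, -0.203, -0.001], [-0.203, -0.979, 0.001], [-0.001, -0.001, -1.0]]
force: [-0.3, -0.4, -3.6]
gripper_width: 0.0287
gripper_force: 59.6
```

```bash
python3 -c "
from h import *
to((.611,-.319,.205),(.611,-.319,.2006))"
```

```text
(0.611, -0.319, 0.205) shift/400mm [0.0012 0.001  0.1856] mm 74
(0.611, -0.319, 0.2006) shift/400mm [0.0012 0.001  0.1966] mm 79
t 4.6833 pos [ 0.6107 -0.3186  0.2793] yaw -11.71 tilt [-0.001  -0.0011] w 0.0287
```

Request:
send_rows --steps '[[[0,0,0.03],[0,0,0]],[[0,0,0.07],[0,0,0]],[[0,0,0.11],[0,0,0]],[[0,0,0.145],[0,0,0]],[[0,0,0.17],[0,0,0]],[[0,0,0.183],[0,0,0]],[[0,0,0.19],[0,0,0]],[[0,0,0.194],[0,0,0]],[[0,0,0.197],[0,0,0]],[[0,0,0.199],[0,0,0]]]'

```text
time_s: 5.52
position: [0.6113, -0.3194, 0.2011]
ee_rot: [[0.979, -0.203, 0.001], [-0.203, -0.979, -0.001], [0.002, 0.001, -1.0]]
force: [0.3, -0.4, -3.1]
gripper_width: 0.0288
gripper_force: 59.7
```

Request:
send_rows --steps '[[[0,0,0],[0,0,0]],[[0,0,0],[0,0,0]]]'

```text
time_s: 5.68
position: [0.6111, -0.3193, 0.2008]
ee_rot: [[0.979, -0.203, 0.001], [-0.203, -0.979, -0.001], [0.001, 0.0, -1.0]]
force: [-0.0, 0.4, -4.4]
gripper_width: 0.0285
gripper_force: 59.7
```

Request:
send_rows --steps '[[[0,0,0.002],[0,0,0]],[[0,0,0.002],[0,0,0]],[[0,0,0.002],[0,0,0]]]'

```text
time_s: 5.93
position: [0.6113, -0.3193, 0.2006]
ee_rot: [[0.979, -0.203, 0.002], [-0.203, -0.979, -0.001], [0.002, 0.001, -1.0]]
force: [0.3, 0.6, 2.2]
gripper_width: 0.0284
gripper_force: 60.1
```

Request:
send_rows --steps '[[[0,0,0.002],[0,0,0]],[[0,0,0.002],[0,0,0]],[[0,0,0.002],[0,0,0]]]'

```text
time_s: 6.18
position: [0.6115, -0.3195, 0.2006]
ee_rot: [[0.979, -0.203, 0.002], [-0.203, -0.979, -0.001], [0.003, 0.001, -1.0]]
force: [-1.5, 1.6, 5.8]
gripper_width: 0.0286
gripper_force: 60.6
```

Request:
send_rows --steps '[[[0,0,-0.002],[0,0,0]],[[0,0,-0.002],[0,0,0]],[[0,0,-0.002],[0,0,0]],[[0,0,-0.002],[0,0,0]],[[0,0,-0.01],[0,0,0]],[[0,0,-0.05],[0,0,0]],[[0,0,-0.1],[0,0,0]],[[0,0,-0.17],[0,0,0]],[[0,0,-0.23],[0,0,0]],[[0,0,-0.24],[0,0,0]]]' --grip 0.3

```text
time_s: 7.02
position: [0.6125, -0.3202, 0.3009]
ee_rot: [[0.979, -0.203, 0.007], [-0.203, -0.979, -0.005], [0.008, 0.003, -1.0]]
force: [0.3, 0.6, 0.4]
gripper_width: 0.0597
gripper_force: 0.0
```

```bash
python3 -c "
from h import *
to((.630,.0385,.295),(.630,.0385,.189))"
```

```text
(0.63, 0.0385, 0.295) shift/400mm [-0.1391 -0.887   0.0106] mm 359
(0.63, 0.0385, 0.189) shift/400mm [-0.1412 -0.8879  0.2756] mm 376
t 7.0167 pos [ 0.6125 -0.3202  0.3009] yaw -11.7 tilt [0.0079 0.0033] w 0.0597
```

Request:
send_rows --steps '[[[-0.01,-0.06,0],[0,0,0]],[[-0.025,-0.16,0],[0,0,0]],[[-0.04,-0.26,0],[0,0,0]],[[-0.055,-0.36,0.01],[0,0,0]],[[-0.072,-0.46,0.01],[0,0,0]],[[-0.087,-0.56,0.01],[0,0,0]],[[-0.103,-0.66,0.01],[0,0,0]],[[-0.118,-0.76,0.01],[0,0,0]],[[-0.132,-0.845,0.01],[0,0,0]],[[-0.139,-0.887,0.01],[0,0,0]]]'

```text
time_s: 7.85
position: [0.6278, 0.0441, 0.29]
ee_rot: [[0.98, -0.2, -0.001], [-0.2, -0.98, 0.002], [-0.001, -0.001, -1.0]]
force: [0.5, -0.2, 0.9]
gripper_width: 0.0598
gripper_force: 0.0
```

Request:
send_rows --steps '[[[0,0,0.0],[0,0,0]],[[0,0,0],[0,0,0]],[[0,0,0],[0,0,0]]]'

```text
time_s: 8.1
position: [0.6282, 0.0389, 0.2901]
ee_rot: [[0.979, -0.203, -0.001], [-0.203, -0.979, -0.001], [-0.0, 0.001, -1.0]]
force: [-0.7, -0.9, 0.4]
gripper_width: 0.0602
gripper_force: 0.0
```

```bash
python3 -c "
from h import *
to((.630,.0385,.195),(.630,.0385,.189))
for n,p,z in(('bleach',(.63,.0385,.196),.0),('jar',(.556,-.013,.159),0)):print(n,proj('wrist',np.array(p)))
cv2.imwrite('pics/w2.png',grab_frame('wrist'))"
```

```text
(0.63, 0.0385, 0.195) shift/400mm [ 0.0046 -0.      0.2377] mm 95
(0.63, 0.0385, 0.189) shift/400mm [ 0.0046 -0.      0.2527] mm 101
t 8.1 pos [0.6282 0.0389 0.2901] yaw -11.71 tilt [-0.0004  0.0007] w 0.0602
bleach (np.float64(254.5800857968112), np.float64(203.07813135950585))
jar (np.float64(325.34480903662694), np.float64(254.16462358609076))
```

View pics/w2.png

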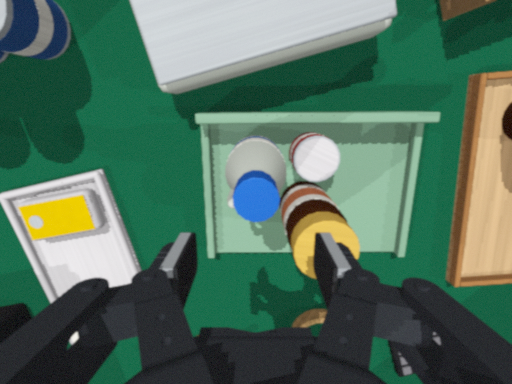

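The bleach cap top is at ~(257,199) against a predicted (255,203), so I'm within 3 mm. Descending.

Request:
send_rows --steps '[[[0.003,0.001,0.03],[0,0,0]],[[0.007,0.002,0.08],[0,0,0]],[[0.0085,0.002,0.13],[0,0,0]],[[0.0085,0.002,0.175],[0,0,0]],[[0.0085,0.002,0.21],[0,0,0]],[[0.0085,0.002,0.235],[0,0,0]],[[0.0085,0.002,0.247],[0,0,0]],[[0.0085,0.002,0.2527],[0,0,0]],[[0.0085,0.002,0.2527],[0,0,0]],[[0.0085,0.002,0.2527],[0,0,0]]]'

```text
time_s: 8.98
position: [0.6321, 0.0381, 0.1905]
ee_rot: [[0.979, -0.203, 0.002], [-0.203, -0.979, -0.0], [0.002, -0.0, -1.0]]
force: [0.0, -0.4, -0.2]
gripper_width: 0.0598
gripper_force: 0.0
```

Request:
send_rows --steps '[[[0,0,0],[0,0,0]],[[0,0,0],[0,0,0]],[[0,0,0],[0,0,0]],[[0,0,0],[0,0,0]],[[0,0,0],[0,0,0]],[[0,0,0],[0,0,0]]]' --grip 1

```text
time_s: 9.48
position: [0.6323, 0.038, 0.1908]
ee_rot: [[0.979, -0.203, 0.002], [-0.203, -0.979, -0.0], [0.002, -0.0, -1.0]]
force: [-0.2, -0.5, 5.3]
gripper_width: 0.0345
gripper_force: 60.3
```

```bash
python3 -c "
from h import *
to((.632,.038,.355),(.522,-.308,.355))"
```

```text
(0.632, 0.038, 0.355) shift/400mm [ 2.000e-04  1.000e-04 -4.105e-01] mm 164
(0.522, -0.308, 0.355) shift/400mm [-0.0935  0.9029 -0.4109] mm 399
t 9.4833 pos [0.6323 0.038  0.1908] yaw -11.71 tilt [ 0.0024 -0.0002] w 0.0345
```

Request:
send_rows --steps '[[[0,0,-0.02],[0,0,0]],[[0,0,-0.06],[0,0,0]],[[0,0,-0.12],[0,0,0]],[[0,0,-0.18],[0,0,0]],[[0,0,-0.24],[0,0,0]],[[0,0,-0.3],[0,0,0]],[[0,0,-0.35],[0,0,0]],[[0,0,-0.385],[0,0,0]],[[-0.002,0.015,-0.405],[0,0,0]],[[-0.006,0.055,-0.4105],[0,0,0]]]'

```text
time_s: 10.32
position: [0.6249, 0.0184, 0.3547]
ee_rot: [[0.98, -0.201, 0.001], [-0.201, -0.98, 0.001], [0.001, -0.001, -1.0]]
force: [0.1, 0.5, -3.6]
gripper_width: 0.0348
gripper_force: 60.2
```

Request:
send_rows --steps '[[[-0.007,0.07,0],[0,0,0]],[[-0.0155,0.15,0],[0,0,0]],[[-0.025,0.24,0],[0,0,0]],[[-0.034,0.33,0],[0,0,0]],[[-0.0435,0.42,0],[0,0,0]],[[-0.053,0.51,0],[0,0,0]],[[-0.062,0.6,0],[0,0,0]],[[-0.07,0.68,0],[0,0,0]],[[-0.0775,0.75,0],[0,0,0]],[[-0.083,0.8,0],[0,0,0]]]'

```text
time_s: 11.15
position: [0.5252, -0.292, 0.3519]
ee_rot: [[0.979, -0.205, -0.003], [-0.205, -0.979, 0.001], [-0.003, -0.0, -1.0]]
force: [0.5, 1.1, -3.9]
gripper_width: 0.0344
gripper_force: 60.5
```

Request:
send_rows --steps '[[[-0.003,0.03,0],[0,0,0]],[[-0.0045,0.045,0.01],[0,0,0]],[[-0.005,0.048,0.04],[0,0,0]],[[-0.005,0.048,0.08],[0,0,0]],[[-0.005,0.048,0.12],[0,0,0]],[[-0.005,0.048,0.15],[0,0,0]],[[-0.005,0.048,0.16],[0,0,0]],[[-0.005,0.048,0.16],[0,0,0]],[[-0.005,0.048,0.16],[0,0,0]]]'

```text
time_s: 11.9
position: [0.5218, -0.3073, 0.2897]
ee_rot: [[0.979, -0.202, -0.0], [-0.202, -0.979, 0.0], [-0.0, -0.0, -1.0]]
force: [-0.1, -0.5, -3.5]
gripper_width: 0.0343
gripper_force: 60.4
```

```bash
python3 -c "
from h import *
to((.522,-.308,.19),(.522,-.308,.1848))"
```

```text
(0.522, -0.308, 0.19) shift/400mm [0.001  0.0017 0.2491] mm 100
(0.522, -0.308, 0.1848) shift/400mm [0.001  0.0017 0.2621] mm 105
t 11.9 pos [ 0.5218 -0.3073  0.2897] yaw -11.65 tilt [-0.0001 -0.0002] w 0.0343
```

Request:
send_rows --steps '[[[0,0,0.03],[0,0,0]],[[0,0,0.08],[0,0,0]],[[0,0,0.13],[0,0,0]],[[0,0,0.175],[0,0,0]],[[0,0,0.21],[0,0,0]],[[0,0,0.235],[0,0,0]],[[0,0,0.248],[0,0,0]],[[0,0,0.253],[0,0,0]],[[0,0,0.257],[0,0,0]],[[0,0,0.259],[0,0,0]]]'

```text
time_s: 12.73
position: [0.522, -0.3083, 0.187]
ee_rot: [[0.979, -0.203, 0.001], [-0.203, -0.979, -0.001], [0.002, 0.001, -1.0]]
force: [-0.6, -0.1, -4.2]
gripper_width: 0.0347
gripper_force: 60.6
```

Request:
send_rows --steps '[[[0,0,0.001],[0,0,0]],[[0,0,0.0015],[0,0,0]],[[0,0,0.002],[0,0,0]]]'

```text
time_s: 12.98
position: [0.5217, -0.3081, 0.1859]
ee_rot: [[0.979, -0.203, 0.001], [-0.203, -0.979, -0.001], [0.001, 0.0, -1.0]]
force: [0.0, 0.7, -3.8]
gripper_width: 0.0349
gripper_force: 60.6
```

Request:
send_rows --steps '[[[0,0,0.001],[0,0,0]],[[0,0,0.0015],[0,0,0]],[[0,0,0.002],[0,0,0]]]'

```text
time_s: 13.23
position: [0.5216, -0.308, 0.1849]
ee_rot: [[0.979, -0.203, 0.001], [-0.203, -0.979, -0.0], [0.001, 0.0, -1.0]]
force: [-1.0, 0.1, -0.6]
gripper_width: 0.0346
gripper_force: 60.8
```

Request:
send_rows --steps '[[[0,0,0.001],[0,0,0]],[[0,0,0.001],[0,0,0]],[[0,0,0.001],[0,0,0]],[[0,0,0.001],[0,0,0]],[[0,0,-0.01],[0,0,0]],[[0,0,-0.05],[0,0,0]],[[0,0,-0.1],[0,0,0]],[[0,0,-0.17],[0,0,0]],[[0,0,-0.23],[0,0,0]],[[0,0,-0.24],[0,0,0]]]' --grip 0.3

```text
time_s: 14.07
position: [0.5232, -0.3093, 0.2866]
ee_rot: [[0.979, -0.203, 0.007], [-0.203, -0.979, -0.005], [0.008, 0.004, -1.0]]
force: [0.4, 0.0, 0.3]
gripper_width: 0.0598
gripper_force: 0.0
```

```bash
python3 -c "
from h import *
to((.557,-.013,.25))"
```

```text
(0.557, -0.013, 0.25) shift/400mm [-0.0683 -0.7428  0.0882] mm 300
t 14.0667 pos [ 0.5232 -0.3093  0.2866] yaw -11.7 tilt [0.0079 0.0039] w 0.0598
```

Request:
send_rows --steps '[[[-0.005,-0.05,0],[0,0,0]],[[-0.012,-0.14,0],[0,0,0]],[[-0.02,-0.24,0],[0,0,0]],[[-0.029,-0.34,0.02],[0,0,0]],[[-0.038,-0.44,0.04],[0,0,0]],[[-0.046,-0.54,0.06],[0,0,0]],[[-0.055,-0.64,0.075],[0,0,0]],[[-0.06,-0.71,0.075],[0,0,0]],[[-0.0633,-0.74,0.075],[0,0,0]],[[-0.0633,-0.74,0.075],[0,0,0]]]' --grip 0

```text
time_s: 14.9
position: [0.5566, -0.0103, 0.2502]
ee_rot: [[0.98, -0.199, -0.0], [-0.199, -0.98, 0.001], [-0.0, -0.001, -1.0]]
force: [0.1, -0.1, -0.2]
gripper_width: 0.0852
gripper_force: 0.0
```

Request:
send_rows --steps '[[[0,0,0.0],[0,0,0]],[[0,0,0],[0,0,0]]]'

```text
time_s: 15.07
position: [0.5567, -0.014, 0.2505]
ee_rot: [[0.979, -0.203, 0.0], [-0.203, -0.979, -0.001], [0.0, 0.001, -1.0]]
force: [1.1, -0.7, 0.1]
gripper_width: 0.0853
gripper_force: 0.0
```

```bash
python3 -c "
from h import *
to((.557,-.013,.147))
print(proj('wrist',np.array((.557,-.013,.159))))
cv2.imwrite('pics/w3.png',grab_frame('wrist'))"
```

```text
(0.557, -0.013, 0.147) shift/400mm [ 1.000e-04 -2.800e-03  2.588e-01] mm 104
t 15.0667 pos [ 0.5567 -0.014   0.2505] yaw -11.74 tilt [0.0003 0.0006] w 0.0853
(np.float64(253.08248347351017), np.float64(206.51037062159085))
```

View pics/w3.png

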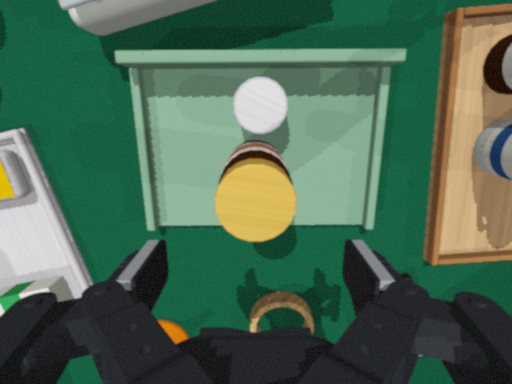

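The lid is centred at ~(256,200), with the prediction at (253,206). I'll apply a small correction and descend with the gripper fully open.

Request:
send_rows --steps '[[[0.003,0.001,0.03],[0,0,0]],[[0.005,0.001,0.08],[0,0,0]],[[0.005,0.001,0.13],[0,0,0]],[[0.005,0.001,0.175],[0,0,0]],[[0.005,0.001,0.21],[0,0,0]],[[0.005,0.001,0.235],[0,0,0]],[[0.005,0.001,0.25],[0,0,0]],[[0.005,0.001,0.2588],[0,0,0]],[[0.005,0.001,0.2588],[0,0,0]],[[0.005,0.001,0.2588],[0,0,0]]]'

```text
time_s: 15.95
position: [0.559, -0.014, 0.1475]
ee_rot: [[0.979, -0.203, 0.001], [-0.203, -0.979, -0.0], [0.001, -0.0, -1.0]]
force: [-0.5, -0.4, 0.2]
gripper_width: 0.0855
gripper_force: 0.0
```

Request:
send_rows --steps '[[[0,0,0],[0,0,0]],[[0,0,0],[0,0,0]],[[0,0,0],[0,0,0]],[[0,0,0],[0,0,0]],[[0,0,0],[0,0,0]],[[0,0,0],[0,0,0]]]' --grip 1

```text
time_s: 16.45
position: [0.5595, -0.014, 0.1483]
ee_rot: [[0.979, -0.203, 0.003], [-0.203, -0.979, -0.001], [0.003, 0.0, -1.0]]
force: [-0.5, -1.3, 6.0]
gripper_width: 0.0608
gripper_force: 65.7
```

```bash
python3 -c "
from h import *
to((.558,-.0138,.247),(.4328,-.2962,.247))"
```

```text
(0.558, -0.0138, 0.247) shift/400mm [-0.0032  0.0003 -0.2468] mm 99
(0.4328, -0.2962, 0.247) shift/400mm [-0.1665  0.7551 -0.2471] mm 325
t 16.45 pos [ 0.5595 -0.014   0.1483] yaw -11.7 tilt [0.0026 0.0002] w 0.0608
```

Request:
send_rows --steps '[[[0,0,-0.02],[0,0,0]],[[0,0,-0.06],[0,0,0]],[[0,0,-0.12],[0,0,0]],[[0,0,-0.18],[0,0,0]],[[-0.003,0.015,-0.22],[0,0,0]],[[-0.011,0.05,-0.24],[0,0,0]],[[-0.024,0.11,-0.247],[0,0,0]],[[-0.04,0.18,-0.247],[0,0,0]],[[-0.057,0.26,-0.247],[0,0,0]],[[-0.0745,0.34,-0.247],[0,0,0]]]'

```text
time_s: 17.28
position: [0.5004, -0.141, 0.2449]
ee_rot: [[0.979, -0.201, -0.002], [-0.201, -0.98, 0.001], [-0.002, -0.001, -1.0]]
force: [0.6, -0.5, -4.5]
gripper_width: 0.0607
gripper_force: 66.3
```

Request:
send_rows --steps '[[[-0.0175,0.08,0],[0,0,0]],[[-0.035,0.16,0],[0,0,0]],[[-0.053,0.24,0],[0,0,0]],[[-0.068,0.31,0],[0,0,0]],[[-0.079,0.36,0],[0,0,0]],[[-0.087,0.395,0],[0,0,0]],[[-0.0911,0.4147,0],[0,0,0]],[[-0.0911,0.4147,0.02],[0,0,0]],[[-0.0911,0.4147,0.05],[0,0,0]],[[-0.0911,0.4147,0.06],[0,0,0]]]'

```text
time_s: 18.12
position: [0.4318, -0.294, 0.2187]
ee_rot: [[0.979, -0.202, -0.003], [-0.202, -0.979, 0.003], [-0.003, -0.003, -1.0]]
force: [0.3, 0.1, -5.6]
gripper_width: 0.061
gripper_force: 66.4
```

```bash
python3 -c "
from h import *
to((.4328,-.2962,.142))
cv2.imwrite('pics/side3.png',grab_frame('side'))"
```

```text
(0.4328, -0.2962, 0.142) shift/400mm [0.0042 0.0055 0.1916] mm 77
t 18.1167 pos [ 0.4318 -0.294   0.2187] yaw -11.66 tilt [-0.0033 -0.0027] w 0.061
```

View pics/side3.png

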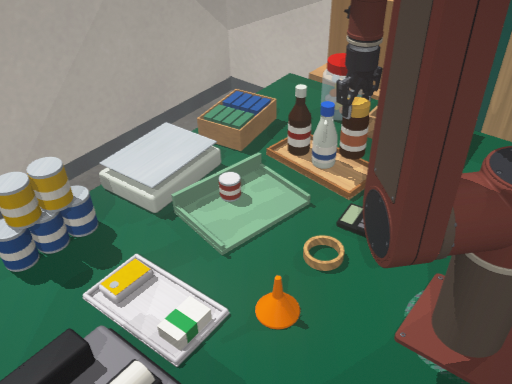

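The sauce and bleach stand upright on the tray, and the jar hangs over its spot. Lowering.

Request:
send_rows --steps '[[[0,0,0.02],[0,0,0]],[[0,0,0.055],[0,0,0]],[[0,0,0.095],[0,0,0]],[[0,0,0.13],[0,0,0]],[[0,0,0.155],[0,0,0]],[[0,0,0.172],[0,0,0]],[[0,0,0.183],[0,0,0]],[[0,0,0.189],[0,0,0]],[[0,0,0.193],[0,0,0]],[[0,0,0.195],[0,0,0]]]'

```text
time_s: 19.0
position: [0.4328, -0.2961, 0.1442]
ee_rot: [[0.979, -0.203, 0.001], [-0.203, -0.979, -0.001], [0.001, 0.001, -1.0]]
force: [1.1, 0.8, -4.5]
gripper_width: 0.0606
gripper_force: 66.4
```

Request:
send_rows --steps '[[[0,0,0.001],[0,0,0]],[[0,0,0.002],[0,0,0]],[[0,0,0.003],[0,0,0]],[[0,0,0.003],[0,0,0]]]'

```text
time_s: 19.33
position: [0.4325, -0.296, 0.1427]
ee_rot: [[0.979, -0.203, 0.0], [-0.203, -0.979, -0.0], [0.0, 0.0, -1.0]]
force: [0.4, 0.4, -4.8]
gripper_width: 0.0608
gripper_force: 66.4
```

Request:
send_rows --steps '[[[0,0,0.001],[0,0,0]],[[0,0,0.002],[0,0,0]],[[0,0,0.003],[0,0,0]],[[0,0,0.003],[0,0,0]]]'

```text
time_s: 19.67
position: [0.4329, -0.2962, 0.1423]
ee_rot: [[0.979, -0.203, 0.001], [-0.203, -0.979, -0.001], [0.001, 0.0, -1.0]]
force: [-1.3, 1.6, 5.1]
gripper_width: 0.0604
gripper_force: 67.2
```

Request:
send_rows --steps '[[[0,0,0.001],[0,0,0]],[[0,0,0.002],[0,0,0]],[[0,0,0.002],[0,0,0]],[[0,0,0.002],[0,0,0]]]'

```text
time_s: 20.0
position: [0.4331, -0.2963, 0.1423]
ee_rot: [[0.979, -0.203, 0.001], [-0.203, -0.979, -0.001], [0.002, 0.001, -1.0]]
force: [-2.6, 2.5, 9.1]
gripper_width: 0.0604
gripper_force: 67.9
```

Request:
send_rows --steps '[[[0,0,-0.001],[0,0,0]],[[0,0,-0.001],[0,0,0]],[[0,0,-0.001],[0,0,0]],[[0,0,-0.001],[0,0,0]],[[0,0,-0.01],[0,0,0]],[[0,0,-0.05],[0,0,0]],[[0,0,-0.1],[0,0,0]],[[0,0,-0.17],[0,0,0]],[[0,0,-0.23],[0,0,0]],[[0,0,-0.25],[0,0,0]]]' --grip 0

```text
time_s: 20.83
position: [0.4339, -0.2972, 0.2449]
ee_rot: [[0.979, -0.203, 0.005], [-0.203, -0.979, -0.004], [0.005, 0.003, -1.0]]
force: [0.7, 0.1, 1.0]
gripper_width: 0.0854
gripper_force: 0.0
```

Request:
send_rows --steps '[[[0,0,0],[0,0,0]],[[0,0,0],[0,0,0]],[[0,0,0],[0,0,0]]]'

```text
time_s: 21.08
position: [0.4318, -0.2953, 0.2387]
ee_rot: [[0.979, -0.203, -0.002], [-0.203, -0.979, 0.002], [-0.002, -0.001, -1.0]]
force: [-0.1, 0.3, -0.7]
gripper_width: 0.0854
gripper_force: 0.0
```

```bash
python3 -c "
from h import *
to((.625,-.034,.24),(.625,-.034,.056))"
```

```text
(0.625, -0.034, 0.24) shift/400mm [ 0.3405 -0.7376 -0.003 ] mm 325
(0.625, -0.034, 0.056) shift/400mm [ 0.3416 -0.7369  0.457 ] mm 373
t 21.0833 pos [ 0.4318 -0.2953  0.2387] yaw -11.71 tilt [-0.0023 -0.0014] w 0.0854
```

Request:
send_rows --steps '[[[0.02,-0.04,0],[0,0,0]],[[0.06,-0.13,0],[0,0,0]],[[0.1,-0.22,0],[0,0,0]],[[0.143,-0.31,0],[0,0,0]],[[0.185,-0.4,0],[0,0,0]],[[0.226,-0.49,0.03],[0,0,0]],[[0.268,-0.58,0.06],[0,0,0]],[[0.305,-0.66,0.1],[0,0,0]],[[0.33,-0.715,0.14],[0,0,0]],[[0.3405,-0.7376,0.16],[0,0,0]]]'

```text
time_s: 21.92
position: [0.6248, -0.031, 0.1717]
ee_rot: [[0.98, -0.2, -0.006], [-0.2, -0.98, 0.002], [-0.006, -0.001, -1.0]]
force: [-0.3, -0.5, -1.6]
gripper_width: 0.0857
gripper_force: 0.0
```

Request:
send_rows --steps '[[[0,0,0.0],[0,0,0]],[[0,0,0],[0,0,0]],[[0,0,0],[0,0,0]]]'

```text
time_s: 22.17
position: [0.6252, -0.0358, 0.1766]
ee_rot: [[0.979, -0.204, -0.001], [-0.204, -0.979, -0.0], [-0.0, 0.001, -1.0]]
force: [-1.0, 1.0, -0.3]
gripper_width: 0.0854
gripper_force: 0.0
```

```bash
python3 -c "
from h import *
to((.625,-.034,.053))
print(proj('wrist',np.array((.625,-.034,.069))))
cv2.imwrite('pics/w4.png',grab_frame('wrist'))
f=grab_frame('top');cv2.imwrite('pics/top4.png',f[100:250,250:420])"
```

```text
(0.625, -0.034, 0.053) shift/400mm [-0.0012 -0.0046  0.309 ] mm 124
t 22.1667 pos [ 0.6252 -0.0358  0.1766] yaw -11.75 tilt [-0.0004  0.0006] w 0.0854
(np.float64(252.32049566721452), np.float64(200.5920175021282))
```

View pics/w4.png

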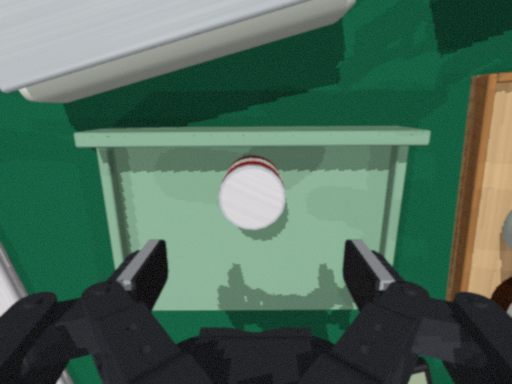

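The tin is centred at (252,197) and predicted at (252,200). The match is good, so I'm descending.

Request:
send_rows --steps '[[[0,-0.004,0.03],[0,0,0]],[[0,-0.004,0.08],[0,0,0]],[[0,-0.004,0.13],[0,0,0]],[[0,-0.004,0.18],[0,0,0]],[[0,-0.004,0.225],[0,0,0]],[[0,-0.004,0.265],[0,0,0]],[[0,-0.004,0.29],[0,0,0]],[[0,-0.004,0.303],[0,0,0]],[[0,-0.004,0.309],[0,0,0]],[[0,-0.004,0.309],[0,0,0]]]'

```text
time_s: 23.1
position: [0.6261, -0.0333, 0.053]
ee_rot: [[0.979, -0.203, 0.0], [-0.203, -0.979, -0.0], [0.0, 0.0, -1.0]]
force: [0.4, 0.2, 0.1]
gripper_width: 0.0854
gripper_force: 0.0
```

Request:
send_rows --steps '[[[0,0,0],[0,0,0]],[[0,0,0],[0,0,0]],[[0,0,0],[0,0,0]],[[0,0,0],[0,0,0]],[[0,0,0],[0,0,0]],[[0,0,0],[0,0,0]]]' --grip 1

```text
time_s: 23.6
position: [0.6271, -0.0332, 0.0544]
ee_rot: [[0.979, -0.203, 0.003], [-0.203, -0.979, -0.0], [0.003, -0.0, -1.0]]
force: [-0.1, 0.0, 5.9]
gripper_width: 0.0528
gripper_force: 63.0
```

```bash
python3 -c "
from h import *
to((.625,-.034,.15),(.523,.3205,.15))"
```

```text
(0.625, -0.034, 0.15) shift/400mm [-0.0041  0.0031 -0.2391] mm 96
(0.523, 0.3205, 0.15) shift/400mm [-0.4335 -0.8131 -0.2401] mm 381
t 23.6 pos [ 0.6271 -0.0332  0.0544] yaw -11.7 tilt [ 0.0026 -0.    ] w 0.0528
```

Request:
send_rows --steps '[[[0,0,-0.02],[0,0,0]],[[0,0,-0.06],[0,0,0]],[[0,0,-0.12],[0,0,0]],[[0,0,-0.18],[0,0,0]],[[-0.008,-0.015,-0.22],[0,0,0]],[[-0.0265,-0.05,-0.24],[0,0,0]],[[-0.058,-0.11,-0.24],[0,0,0]],[[-0.0955,-0.18,-0.24],[0,0,0]],[[-0.138,-0.26,-0.24],[0,0,0]],[[-0.18,-0.34,-0.24],[0,0,0]]]'

```text
time_s: 24.43
position: [0.5812, 0.1166, 0.148]
ee_rot: [[0.979, -0.204, -0.002], [-0.204, -0.979, 0.0], [-0.002, 0.0, -1.0]]
force: [0.9, 0.1, -1.1]
gripper_width: 0.0527
gripper_force: 63.0
```

Request:
send_rows --steps '[[[-0.042,-0.08,0],[0,0,0]],[[-0.085,-0.16,0],[0,0,0]],[[-0.127,-0.24,0],[0,0,0]],[[-0.167,-0.315,0],[0,0,0]],[[-0.202,-0.38,0],[0,0,0]],[[-0.23,-0.433,0],[0,0,0]],[[-0.246,-0.463,0],[0,0,0]],[[-0.2518,-0.4742,0],[0,0,0]],[[-0.2518,-0.4742,0],[0,0,0]],[[-0.2518,-0.4742,0],[0,0,0]]]'

```text
time_s: 25.27
position: [0.5228, 0.3202, 0.1485]
ee_rot: [[0.979, -0.203, -0.001], [-0.203, -0.979, -0.001], [-0.0, 0.001, -1.0]]
force: [0.5, 0.3, -1.3]
gripper_width: 0.0531
gripper_force: 63.0
```

```bash
python3 -c "
from h import *
to((.523,.3205,.0444))
f=grab_frame('side');g=grab_frame('top');cv2.imwrite('pics/c5.png',cv2.resize(np.hstack([f[190:384,60:260],g[120:314,100:300]]),None,fx=2,fy=2))"
```

```text
(0.523, 0.3205, 0.0444) shift/400mm [ 0.0004 -0.0011  0.2602] mm 104
t 25.2667 pos [0.5228 0.3202 0.1485] yaw -11.7 tilt [-0.0004  0.001 ] w 0.0531
```

View pics/c5.png

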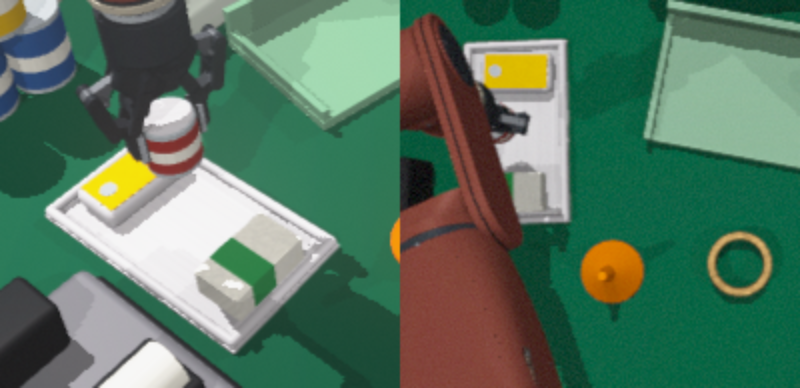

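The tin is held upright over the gap. Lowering.

Request:
send_rows --steps '[[[0,0,0.03],[0,0,0]],[[0,0,0.08],[0,0,0]],[[0,0,0.13],[0,0,0]],[[0,0,0.175],[0,0,0]],[[0,0,0.21],[0,0,0]],[[0,0,0.235],[0,0,0]],[[0,0,0.246],[0,0,0]],[[0,0,0.252],[0,0,0]],[[0,0,0.256],[0,0,0]],[[0,0,0.258],[0,0,0]]]'

```text
time_s: 26.2
position: [0.5236, 0.3212, 0.0465]
ee_rot: [[0.979, -0.203, 0.001], [-0.203, -0.979, 0.001], [0.001, -0.001, -1.0]]
force: [-0.5, -0.7, -0.9]
gripper_width: 0.0532
gripper_force: 63.0
```

Request:
send_rows --steps '[[[0,0,0.001],[0,0,0]],[[0,0,0.0015],[0,0,0]],[[0,0,0.002],[0,0,0]],[[0,0,0.002],[0,0,0]]]'

```text
time_s: 26.53
position: [0.5231, 0.3211, 0.0454]
ee_rot: [[0.979, -0.203, 0.001], [-0.203, -0.979, 0.0], [0.001, -0.0, -1.0]]
force: [0.1, -0.5, -1.8]
gripper_width: 0.053
gripper_force: 63.0
```

Request:
send_rows --steps '[[[0,0,0.001],[0,0,0]],[[0,0,0.0015],[0,0,0]],[[0,0,0.002],[0,0,0]],[[0,0,0.002],[0,0,0]]]'

```text
time_s: 26.87
position: [0.5229, 0.321, 0.0444]
ee_rot: [[0.979, -0.203, 0.0], [-0.203, -0.979, 0.0], [0.0, -0.0, -1.0]]
force: [-1.2, 0.3, 1.8]
gripper_width: 0.0531
gripper_force: 63.0
```

Request:
send_rows --steps '[[[0,0,0.001],[0,0,0]],[[0,0,0.001],[0,0,0]],[[0,0,0.001],[0,0,0]],[[0,0,0.001],[0,0,0]],[[0,0,0],[0,0,0]],[[0,0,-0.03],[0,0,0]],[[0,0,-0.08],[0,0,0]],[[0,0,-0.16],[0,0,0]],[[0,0,-0.25],[0,0,0]],[[0,0,-0.34],[0,0,0]]]' --grip 0

```text
time_s: 27.7
position: [0.5224, 0.3207, 0.1819]
ee_rot: [[0.979, -0.203, -0.001], [-0.203, -0.979, -0.0], [-0.001, 0.0, -1.0]]
force: [0.6, 0.4, -0.5]
gripper_width: 0.0851
gripper_force: 0.0
```

Request:
send_rows --steps '[[[0,0,-0.08],[0,0,0]],[[0,0,-0.14],[0,0,0]],[[0,0,-0.16],[0,0,0]],[[0,0,-0.16],[0,0,0]],[[0,0,-0.16],[0,0,0]]]'

```text
time_s: 28.12
position: [0.5227, 0.3208, 0.2439]
ee_rot: [[0.979, -0.203, 0.0], [-0.203, -0.979, 0.0], [0.0, -0.0, -1.0]]
force: [0.1, 0.9, -1.4]
gripper_width: 0.0854
gripper_force: 0.0
```

```bash
python3 -c "
from h import *
to((.48,.01,.25),(.4328,-.2962,.25))
f=grab_frame('side');g=grab_frame('wrist');cv2.imwrite('pics/c6.png',np.hstack([cv2.resize(f[190:384,60:260],None,fx=1.98,fy=1.98),g[:384,100:484]]))"
```

```text
(0.48, 0.01, 0.25) shift/400mm [ 0.053   0.7826 -0.0152] mm 314
(0.4328, -0.2962, 0.25) shift/400mm [ 0.0927  1.5561 -0.0153] mm 624
t 28.1167 pos [0.5227 0.3208 0.2439] yaw -11.7 tilt [ 0.0001 -0.0001] w 0.0854
```

View pics/c6.png

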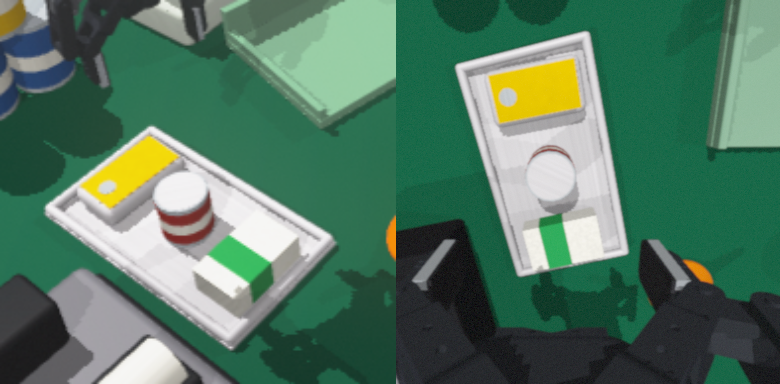

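The tin stands upright in the gap, and the sardine tin and carton are undisturbed. Now I'll bring the jar back first.

Request:
send_rows --steps '[[[0.003,0.04,-0.005],[0,0,0]],[[0.008,0.13,-0.01],[0,0,0]],[[0.014,0.23,-0.015],[0,0,0]],[[0.02,0.33,-0.015],[0,0,0]],[[0.026,0.43,-0.015],[0,0,0]],[[0.032,0.53,-0.015],[0,0,0]],[[0.038,0.63,-0.015],[0,0,0]],[[0.043,0.73,-0.015],[0,0,0]],[[0.049,0.83,-0.015],[0,0,0]],[[0.055,0.93,-0.015],[0,0,0]]]'

```text
time_s: 29.05
position: [0.467, -0.0498, 0.2486]
ee_rot: [[0.979, -0.203, -0.003], [-0.203, -0.979, 0.0], [-0.003, 0.0, -1.0]]
force: [1.3, -0.2, -0.3]
gripper_width: 0.0855
gripper_force: 0.0
```

Request:
send_rows --steps '[[[0.006,0.1,0],[0,0,0]],[[0.012,0.2,0],[0,0,0]],[[0.018,0.3,0],[0,0,0]],[[0.024,0.4,0],[0,0,0]],[[0.03,0.5,0],[0,0,0]],[[0.034,0.57,0],[0,0,0]],[[0.037,0.615,0],[0,0,0]],[[0.038,0.626,0],[0,0,0]],[[0.038,0.626,0],[0,0,0]],[[0.038,0.626,0],[0,0,0]]]'

```text
time_s: 29.88
position: [0.4324, -0.2954, 0.249]
ee_rot: [[0.979, -0.203, -0.002], [-0.203, -0.979, 0.002], [-0.002, -0.002, -1.0]]
force: [0.5, 0.1, -0.2]
gripper_width: 0.0854
gripper_force: 0.0
```

```bash
python3 -c "
from h import *
to((.4329,-.2962,.1418))"
```

```text
(0.4329, -0.2962, 0.1418) shift/400mm [0.0022 0.0022 0.2679] mm 107
t 29.8833 pos [ 0.4324 -0.2954  0.249 ] yaw -11.74 tilt [-0.002  -0.0016] w 0.0854
```

Request:
send_rows --steps '[[[0,0.001,0.03],[0,0,0]],[[0,0.001,0.08],[0,0,0]],[[0,0.001,0.13],[0,0,0]],[[0,0.001,0.175],[0,0,0]],[[0,0.001,0.215],[0,0,0]],[[0,0.001,0.245],[0,0,0]],[[0,0.001,0.26],[0,0,0]],[[0,0.001,0.268],[0,0,0]],[[0,0.001,0.268],[0,0,0]],[[0,0.001,0.268],[0,0,0]]]'

```text
time_s: 30.72
position: [0.4335, -0.2966, 0.1435]
ee_rot: [[0.979, -0.202, 0.001], [-0.202, -0.979, -0.001], [0.001, 0.001, -1.0]]
force: [0.1, 0.6, -0.6]
gripper_width: 0.0853
gripper_force: 0.0
```

Request:
send_rows --steps '[[[0,0,0],[0,0,0]],[[0,0,0],[0,0,0]],[[0,0,0],[0,0,0]],[[0,0,0],[0,0,0]],[[0,0,0],[0,0,0]],[[0,0,0],[0,0,0]]]' --grip 1

```text
time_s: 31.22
position: [0.4338, -0.2973, 0.1443]
ee_rot: [[0.979, -0.203, 0.002], [-0.203, -0.979, -0.002], [0.002, 0.001, -1.0]]
force: [0.3, -0.6, 6.8]
gripper_width: 0.0609
gripper_force: 66.1
```

```bash
python3 -c "
from h import *
to((.4329,-.2962,.245),(.5585,-.0137,.245))"
```

```text
(0.4329, -0.2962, 0.245) shift/400mm [-0.0022 -0.0019 -0.2517] mm 101
(0.5585, -0.0137, 0.245) shift/400mm [ 0.1619 -0.7572 -0.2523] mm 326
t 31.2167 pos [ 0.4338 -0.2973  0.1443] yaw -11.71 tilt [0.0025 0.0014] w 0.0609
```

Request:
send_rows --steps '[[[0,0,-0.02],[0,0,0]],[[0,0,-0.06],[0,0,0]],[[0,0,-0.12],[0,0,0]],[[0,0,-0.18],[0,0,0]],[[0.003,-0.015,-0.22],[0,0,0]],[[0.011,-0.05,-0.24],[0,0,0]],[[0.024,-0.11,-0.25],[0,0,0]],[[0.04,-0.18,-0.25],[0,0,0]],[[0.057,-0.26,-0.25],[0,0,0]],[[0.0743,-0.34,-0.25],[0,0,0]]]'

```text
time_s: 32.05
position: [0.4891, -0.1679, 0.2422]
ee_rot: [[0.979, -0.204, -0.002], [-0.204, -0.979, 0.001], [-0.002, -0.001, -1.0]]
force: [0.4, -0.5, -4.5]
gripper_width: 0.0608
gripper_force: 66.5
```

Request:
send_rows --steps '[[[0.0175,-0.08,0],[0,0,0]],[[0.035,-0.16,0],[0,0,0]],[[0.053,-0.24,0],[0,0,0]],[[0.068,-0.31,0],[0,0,0]],[[0.079,-0.36,0],[0,0,0]],[[0.087,-0.395,0],[0,0,0]],[[0.0907,-0.4154,0],[0,0,0]],[[0.0907,-0.4154,0.02],[0,0,0]],[[0.0907,-0.4154,0.05],[0,0,0]],[[0.0907,-0.4154,0.06],[0,0,0]]]'

```text
time_s: 32.88
position: [0.5571, -0.0147, 0.2158]
ee_rot: [[0.979, -0.204, -0.004], [-0.204, -0.979, 0.0], [-0.004, 0.001, -1.0]]
force: [-0.6, -1.0, -5.6]
gripper_width: 0.0606
gripper_force: 66.6
```

```bash
python3 -c "
from h import *
to((.5595,-.0143,.1503))"
```

```text
(0.5595, -0.0143, 0.1503) shift/400mm [ 0.0063 -0.0022  0.1637] mm 66
t 32.8833 pos [ 0.5571 -0.0147  0.2158] yaw -11.74 tilt [-0.0043  0.0008] w 0.0606
```

Request:
send_rows --steps '[[[0.001,0,0.02],[0,0,0]],[[0.001,0,0.055],[0,0,0]],[[0.001,0,0.09],[0,0,0]],[[0.001,0,0.12],[0,0,0]],[[0.001,0,0.14],[0,0,0]],[[0.001,0,0.153],[0,0,0]],[[0.001,0,0.16],[0,0,0]],[[0.001,0,0.164],[0,0,0]],[[0.001,0,0.166],[0,0,0]],[[0.001,0,0.168],[0,0,0]]]'

```text
time_s: 33.72
position: [0.5598, -0.0142, 0.1524]
ee_rot: [[0.979, -0.203, 0.001], [-0.203, -0.979, -0.0], [0.001, -0.0, -1.0]]
force: [0.6, -0.8, -4.3]
gripper_width: 0.0608
gripper_force: 66.6
```

Request:
send_rows --steps '[[[0,0,0.001],[0,0,0]],[[0,0,0.002],[0,0,0]],[[0,0,0.003],[0,0,0]],[[0,0,0.003],[0,0,0]]]'

```text
time_s: 34.05
position: [0.5594, -0.014, 0.1506]
ee_rot: [[0.979, -0.203, 0.0], [-0.203, -0.979, -0.0], [0.0, -0.0, -1.0]]
force: [0.1, -0.0, -3.2]
gripper_width: 0.0607
gripper_force: 66.6
```

Request:
send_rows --steps '[[[0,0,0.001],[0,0,0]],[[0,0,0.002],[0,0,0]],[[0,0,0.002],[0,0,0]],[[0,0,0.002],[0,0,0]]]'

```text
time_s: 34.38
position: [0.5597, -0.0141, 0.1504]
ee_rot: [[0.979, -0.203, 0.001], [-0.203, -0.979, -0.0], [0.001, -0.0, -1.0]]
force: [-1.8, -0.6, 1.4]
gripper_width: 0.0605
gripper_force: 66.9
```

Request:
send_rows --steps '[[[0,0,0.001],[0,0,0]],[[0,0,0.001],[0,0,0]],[[0,0,0.001],[0,0,0]],[[0,0,0.001],[0,0,0]],[[0,0,-0.01],[0,0,0]],[[0,0,-0.05],[0,0,0]],[[0,0,-0.11],[0,0,0]],[[0,0,-0.19],[0,0,0]],[[0,0,-0.27],[0,0,0]],[[0,0,-0.31],[0,0,0]]]' --grip 0

```text
time_s: 35.22
position: [0.5608, -0.0143, 0.2787]
ee_rot: [[0.979, -0.203, 0.006], [-0.203, -0.979, -0.001], [0.006, -0.0, -1.0]]
force: [1.5, -0.0, 0.4]
gripper_width: 0.0855
gripper_force: 0.0
```

Request:
send_rows --steps '[[[0.003,0.04,0],[0,0,0]],[[0.01,0.12,0],[0,0,0]],[[0.019,0.22,0],[0,0,0]],[[0.027,0.32,0],[0,0,0]],[[0.036,0.42,0],[0,0,0]],[[0.0445,0.52,0],[0,0,0]],[[0.053,0.62,0],[0,0,0]],[[0.0595,0.7,0],[0,0,0]],[[0.062,0.73,0],[0,0,0]],[[0.062,0.73,0],[0,0,0]]]' --grip 0.3

```text
time_s: 36.05
position: [0.5236, -0.308, 0.2737]
ee_rot: [[0.978, -0.207, -0.0], [-0.207, -0.978, -0.001], [-0.0, 0.001, -1.0]]
force: [0.5, 0.3, -0.7]
gripper_width: 0.0597
gripper_force: 0.0
```

Request:
send_rows --steps '[[[0,0,0.0],[0,0,0]],[[0,0,0],[0,0,0]],[[0,0,0],[0,0,0]]]'

```text
time_s: 36.3
position: [0.5248, -0.3034, 0.2738]
ee_rot: [[0.98, -0.201, 0.0], [-0.201, -0.98, 0.0], [0.0, -0.0, -1.0]]
force: [0.5, -0.4, 0.3]
gripper_width: 0.0598
gripper_force: 0.0
```

```bash
python3 -c "
from h import *
to((.5217,-.3082,.1848))"
```

```text
(0.5217, -0.3082, 0.1848) shift/400mm [-0.0053  0.0134  0.2226] mm 89
t 36.3 pos [ 0.5248 -0.3034  0.2738] yaw -11.6 tilt [ 0.0001 -0.0004] w 0.0598
```

Request:
send_rows --steps '[[[-0.005,0.0095,0.03],[0,0,0]],[[-0.005,0.0095,0.07],[0,0,0]],[[-0.005,0.0095,0.11],[0,0,0]],[[-0.005,0.0095,0.15],[0,0,0]],[[-0.005,0.0095,0.185],[0,0,0]],[[-0.005,0.0095,0.205],[0,0,0]],[[-0.005,0.0095,0.216],[0,0,0]],[[-0.005,0.0095,0.22],[0,0,0]],[[-0.005,0.0095,0.22],[0,0,0]],[[-0.005,0.0095,0.22],[0,0,0]]]'

```text
time_s: 37.13
position: [0.5221, -0.3086, 0.1866]
ee_rot: [[0.979, -0.203, 0.001], [-0.203, -0.979, -0.001], [0.001, 0.001, -1.0]]
force: [-1.3, 1.1, 0.7]
gripper_width: 0.0596
gripper_force: 0.0
```

Request:
send_rows --steps '[[[0,0,0],[0,0,0]],[[0,0,0],[0,0,0]],[[0,0,0],[0,0,0]],[[0,0,0],[0,0,0]],[[0,0,0],[0,0,0]],[[0,0,0],[0,0,0]]]' --grip 1

```text
time_s: 37.63
position: [0.5223, -0.3089, 0.187]
ee_rot: [[0.979, -0.203, 0.002], [-0.203, -0.979, -0.002], [0.002, 0.001, -1.0]]
force: [1.0, -0.7, 6.1]
gripper_width: 0.0343
gripper_force: 60.6
```

```bash
python3 -c "
from h import *
to((.6323,.038,.35))"
```

```text
(0.6323, 0.038, 0.35) shift/400mm [ 0.0941 -0.9046 -0.4084] mm 399
t 37.6333 pos [ 0.5223 -0.3089  0.187 ] yaw -11.71 tilt [0.0022 0.0011] w 0.0343
```

Request:
send_rows --steps '[[[0,0,-0.02],[0,0,0]],[[0,0,-0.06],[0,0,0]],[[0,0,-0.12],[0,0,0]],[[0,0,-0.18],[0,0,0]],[[0,0,-0.24],[0,0,0]],[[0,0,-0.3],[0,0,0]],[[0,0,-0.35],[0,0,0]],[[0,0,-0.385],[0,0,0]],[[0.002,-0.015,-0.4],[0,0,0]],[[0.006,-0.055,-0.405],[0,0,0]]]'

```text
time_s: 38.47
position: [0.528, -0.2883, 0.3482]
ee_rot: [[0.979, -0.205, -0.0], [-0.205, -0.979, -0.001], [-0.0, 0.001, -1.0]]
force: [0.8, 0.5, -3.1]
gripper_width: 0.0347
gripper_force: 60.5
```

Request:
send_rows --steps '[[[0.007,-0.07,0],[0,0,0]],[[0.0155,-0.15,0],[0,0,0]],[[0.025,-0.24,0],[0,0,0]],[[0.034,-0.33,0],[0,0,0]],[[0.0435,-0.42,0],[0,0,0]],[[0.053,-0.51,0],[0,0,0]],[[0.062,-0.6,0],[0,0,0]],[[0.07,-0.68,0],[0,0,0]],[[0.0775,-0.75,0],[0,0,0]],[[0.083,-0.8,0],[0,0,0]]]'

```text
time_s: 39.3
position: [0.6253, 0.0229, 0.3456]
ee_rot: [[0.98, -0.201, -0.004], [-0.201, -0.98, 0.002], [-0.004, -0.001, -1.0]]
force: [-0.4, 0.2, -3.9]
gripper_width: 0.034
gripper_force: 60.6
```

Request:
send_rows --steps '[[[0.003,-0.03,0],[0,0,0]],[[0.0048,-0.045,0],[0,0,0]],[[0.0053,-0.0485,0],[0,0,0]],[[0.0053,-0.0485,0.03],[0,0,0]],[[0.0053,-0.0485,0.07],[0,0,0]],[[0.0053,-0.0485,0.11],[0,0,0]],[[0.0053,-0.0485,0.13],[0,0,0]],[[0.0053,-0.0485,0.14],[0,0,0]],[[0.0053,-0.0485,0.14],[0,0,0]]]'

```text
time_s: 40.05
position: [0.6311, 0.0369, 0.2901]
ee_rot: [[0.979, -0.204, -0.003], [-0.204, -0.979, -0.0], [-0.003, 0.001, -1.0]]
force: [-1.2, -0.0, -3.6]
gripper_width: 0.0342
gripper_force: 60.6
```

```bash
python3 -c "
from h import *
to((.6325,.0375,.193))"
```

```text
(0.6325, 0.0375, 0.193) shift/400mm [ 0.0037 -0.0024  0.2426] mm 97
t 40.05 pos [0.6311 0.0369 0.2901] yaw -11.78 tilt [-0.0026  0.0006] w 0.0342
```

Request:
send_rows --steps '[[[0,0,0.03],[0,0,0]],[[0,0,0.08],[0,0,0]],[[0,0,0.125],[0,0,0]],[[0,0,0.165],[0,0,0]],[[0,0,0.198],[0,0,0]],[[0,0,0.22],[0,0,0]],[[0,0,0.232],[0,0,0]],[[0,0,0.238],[0,0,0]],[[0,0,0.241],[0,0,0]],[[0,0,0.243],[0,0,0]]]'

```text
time_s: 40.88
position: [0.6325, 0.0378, 0.1954]
ee_rot: [[0.979, -0.203, 0.002], [-0.203, -0.979, -0.0], [0.002, -0.0, -1.0]]
force: [0.0, -0.1, -4.0]
gripper_width: 0.0346
gripper_force: 60.7
```

Request:
send_rows --steps '[[[0,0,0.001],[0,0,0]],[[0,0,0.002],[0,0,0]],[[0,0,0.003],[0,0,0]],[[0,0,0.003],[0,0,0]]]'

```text
time_s: 41.22
position: [0.632, 0.0379, 0.1936]
ee_rot: [[0.979, -0.203, 0.001], [-0.203, -0.979, -0.0], [0.001, -0.0, -1.0]]
force: [0.3, -0.8, -4.5]
gripper_width: 0.0342
gripper_force: 60.7
```

Request:
send_rows --steps '[[[0,0,0.001],[0,0,0]],[[0,0,0.002],[0,0,0]],[[0,0,0.003],[0,0,0]],[[0,0,0.003],[0,0,0]]]'

```text
time_s: 41.55
position: [0.6323, 0.0379, 0.193]
ee_rot: [[0.979, -0.203, 0.001], [-0.203, -0.979, -0.0], [0.001, -0.0, -1.0]]
force: [-0.3, -0.4, 2.1]
gripper_width: 0.0346
gripper_force: 61.2
```

Request:
send_rows --steps '[[[0,0,0.001],[0,0,0]],[[0,0,0.001],[0,0,0]],[[0,0,0.001],[0,0,0]],[[0,0,0.001],[0,0,0]],[[0,0,-0.01],[0,0,0]],[[0,0,-0.05],[0,0,0]],[[0,0,-0.11],[0,0,0]],[[0,0,-0.18],[0,0,0]],[[0,0,-0.24],[0,0,0]],[[0,0,-0.26],[0,0,0]]]' --grip 0.3

```text
time_s: 42.38
position: [0.6336, 0.0378, 0.3015]
ee_rot: [[0.979, -0.203, 0.007], [-0.203, -0.979, -0.0], [0.007, -0.001, -1.0]]
force: [0.8, -0.1, 0.8]
gripper_width: 0.0599
gripper_force: 0.0
```

Request:
send_rows --steps '[[[0.008,0.05,0],[0,0,0]],[[0.022,0.15,0],[0,0,0]],[[0.037,0.25,0],[0,0,0]],[[0.051,0.35,0],[0,0,0]],[[0.066,0.45,0],[0,0,0]],[[0.081,0.55,0],[0,0,0]],[[0.095,0.65,0],[0,0,0]],[[0.11,0.75,0],[0,0,0]],[[0.123,0.84,0],[0,0,0]],[[0.13,0.885,0],[0,0,0]]]'

```text
time_s: 43.22
position: [0.6096, -0.3238, 0.2948]
ee_rot: [[0.979, -0.206, -0.001], [-0.206, -0.979, -0.001], [-0.001, 0.001, -1.0]]
force: [-0.9, -0.2, 0.4]
gripper_width: 0.06
gripper_force: 0.0
```

Request:
send_rows --steps '[[[0,0,0.0],[0,0,0]],[[0,0,0],[0,0,0]],[[0,0,0],[0,0,0]],[[0,0,0],[0,0,0]]]'

```text
time_s: 43.55
position: [0.6114, -0.3175, 0.2959]
ee_rot: [[0.98, -0.201, -0.0], [-0.201, -0.98, 0.001], [-0.0, -0.001, -1.0]]
force: [-0.3, 0.5, -0.5]
gripper_width: 0.0596
gripper_force: 0.0
```

```bash
python3 -c "
from h import *
to((.6113,-.3193,.2006))"
```

```text
(0.6113, -0.3193, 0.2006) shift/400mm [0.0007 0.0045 0.2383] mm 95
t 43.55 pos [ 0.6114 -0.3175  0.2959] yaw -11.6 tilt [-0.0003 -0.0007] w 0.0596
```

Request:
send_rows --steps '[[[0,0,0.03],[0,0,0]],[[0,0,0.08],[0,0,0]],[[0,0,0.12],[0,0,0]],[[0,0,0.16],[0,0,0]],[[0,0,0.195],[0,0,0]],[[0,0,0.22],[0,0,0]],[[0,0,0.232],[0,0,0]],[[0,0,0.236],[0,0,0]],[[0,0,0.236],[0,0,0]],[[0,0,0.236],[0,0,0]]]'

```text
time_s: 44.38
position: [0.6115, -0.3196, 0.2028]
ee_rot: [[0.979, -0.203, 0.001], [-0.203, -0.979, -0.001], [0.002, 0.001, -1.0]]
force: [-0.7, 0.2, 0.4]
gripper_width: 0.0599
gripper_force: 0.0
```

Request:
send_rows --steps '[[[0,0,0],[0,0,0]],[[0,0,0],[0,0,0]],[[0,0,0],[0,0,0]],[[0,0,0],[0,0,0]],[[0,0,0],[0,0,0]],[[0,0,0],[0,0,0]]]' --grip 1

```text
time_s: 44.88
position: [0.6116, -0.3196, 0.2029]
ee_rot: [[0.979, -0.203, 0.002], [-0.203, -0.979, -0.001], [0.002, 0.001, -1.0]]
force: [0.9, 1.4, 4.8]
gripper_width: 0.0285
gripper_force: 59.7
```

```bash
python3 -c "
from h import *
to((.6001,-.1034,.28))"
```

```text
(0.6001, -0.1034, 0.28) shift/400mm [-0.1373 -0.5232 -0.1933] mm 230
t 44.8833 pos [ 0.6116 -0.3196  0.2029] yaw -11.7 tilt [0.0019 0.0006] w 0.0285
```

Request:
send_rows --steps '[[[0,0,-0.02],[0,0,0]],[[0,0,-0.06],[0,0,0]],[[0,0,-0.1],[0,0,0]],[[-0.003,-0.01,-0.14],[0,0,0]],[[-0.0105,-0.04,-0.17],[0,0,0]],[[-0.0235,-0.09,-0.19],[0,0,0]],[[-0.039,-0.15,-0.19],[0,0,0]],[[-0.0575,-0.22,-0.19],[0,0,0]],[[-0.076,-0.29,-0.19],[0,0,0]],[[-0.094,-0.36,-0.19],[0,0,0]]]'

```text
time_s: 45.72
position: [0.6023, -0.1684, 0.2766]
ee_rot: [[0.979, -0.203, -0.002], [-0.203, -0.979, 0.001], [-0.003, -0.001, -1.0]]
force: [0.9, 0.4, -4.1]
gripper_width: 0.028
gripper_force: 59.6
```

Request:
send_rows --steps '[[[-0.0155,-0.06,0],[0,0,0]],[[-0.029,-0.11,0],[0,0,0]],[[-0.038,-0.145,0],[0,0,0]],[[-0.0425,-0.163,0],[0,0,0]],[[-0.0425,-0.163,0],[0,0,0]],[[-0.0425,-0.163,0.02],[0,0,0]],[[-0.0425,-0.163,0.05],[0,0,0]],[[-0.0425,-0.163,0.07],[0,0,0]],[[-0.0425,-0.163,0.07],[0,0,0]]]'

```text
time_s: 46.47
position: [0.5982, -0.104, 0.2457]
ee_rot: [[0.979, -0.204, -0.006], [-0.204, -0.979, 0.002], [-0.006, -0.0, -1.0]]
force: [-1.1, -0.2, -5.4]
gripper_width: 0.0283
gripper_force: 59.6
```

```bash
python3 -c "
from h import *
to((.6003,-.1034,.209))"
```

```text
(0.6003, -0.1034, 0.209) shift/400mm [ 0.0053 -0.0025  0.0917] mm 37
t 46.4667 pos [ 0.5982 -0.104   0.2457] yaw -11.79 tilt [-0.0059 -0.0003] w 0.0283
```

Request:
send_rows --steps '[[[0,0,0.01],[0,0,0]],[[0,0,0.03],[0,0,0]],[[0,0,0.055],[0,0,0]],[[0,0,0.073],[0,0,0]],[[0,0,0.084],[0,0,0]],[[0,0,0.09],[0,0,0]],[[0,0,0.094],[0,0,0]],[[0,0,0.096],[0,0,0]],[[0,0,0.097],[0,0,0]],[[0,0,0.098],[0,0,0]]]'

```text
time_s: 47.3
position: [0.6003, -0.1034, 0.211]
ee_rot: [[0.979, -0.203, 0.001], [-0.203, -0.979, -0.0], [0.001, 0.0, -1.0]]
force: [-0.5, 0.8, -3.5]
gripper_width: 0.0284
gripper_force: 59.7
```

Request:
send_rows --steps '[[[0,0,0.001],[0,0,0]],[[0,0,0.002],[0,0,0]],[[0,0,0.003],[0,0,0]],[[0,0,0.003],[0,0,0]]]'

```text
time_s: 47.63
position: [0.6, -0.1034, 0.2093]
ee_rot: [[0.979, -0.203, 0.0], [-0.203, -0.979, -0.0], [0.0, 0.0, -1.0]]
force: [-0.6, -0.6, -4.3]
gripper_width: 0.0284
gripper_force: 59.7
```

Request:
send_rows --steps '[[[0,0,0.001],[0,0,0]],[[0,0,0.002],[0,0,0]],[[0,0,0.003],[0,0,0]],[[0,0,0.003],[0,0,0]]]'

```text
time_s: 47.97
position: [0.6004, -0.1034, 0.209]
ee_rot: [[0.979, -0.203, 0.001], [-0.203, -0.979, -0.0], [0.001, 0.0, -1.0]]
force: [-0.5, 0.3, 1.5]
gripper_width: 0.0285
gripper_force: 60.2
```

Contact. I'll release, rise, then move clear for a last look.

Request:
send_rows --steps '[[[0,0,0.001],[0,0,0]],[[0,0,0.001],[0,0,0]],[[0,0,0.001],[0,0,0]],[[0,0,0.001],[0,0,0]],[[0,0,-0.01],[0,0,0]],[[0,0,-0.05],[0,0,0]],[[0,0,-0.11],[0,0,0]],[[0,0,-0.18],[0,0,0]],[[0,0,-0.24],[0,0,0]],[[0,0,-0.26],[0,0,0]]]' --grip 0.3

```text
time_s: 48.8
position: [0.6016, -0.1038, 0.3174]
ee_rot: [[0.979, -0.203, 0.007], [-0.203, -0.979, -0.002], [0.007, 0.001, -1.0]]
force: [0.3, -0.5, 0.5]
gripper_width: 0.0601
gripper_force: 0.0
```

Request:
send_rows --steps '[[[-0.01,0.05,0],[0,0,0]],[[-0.04,0.14,0],[0,0,0]],[[-0.07,0.23,0],[0,0,0]],[[-0.1,0.32,0],[0,0,0]],[[-0.13,0.41,0],[0,0,0]],[[-0.16,0.5,0],[0,0,0]],[[-0.19,0.58,0],[0,0,0]],[[-0.2,0.62,0],[0,0,0]],[[-0.2,0.62,0],[0,0,0]],[[-0.2,0.62,0],[0,0,0]]]'

```text
time_s: 49.63
position: [0.4707, -0.3305, 0.3113]
ee_rot: [[0.979, -0.205, -0.001], [-0.205, -0.979, 0.001], [-0.001, -0.001, -1.0]]
force: [-0.1, 0.4, 1.1]
gripper_width: 0.0602
gripper_force: 0.0
```

Request:
send_rows --steps '[[[0,0,0.0],[0,0,0]],[[0,0,0],[0,0,0]],[[0,0,0],[0,0,0]],[[0,0,0],[0,0,0]]]'

```text
time_s: 49.97
position: [0.4719, -0.329, 0.3121]
ee_rot: [[0.98, -0.201, 0.0], [-0.201, -0.98, 0.0], [0.0, -0.0, -1.0]]
force: [0.3, -0.5, -0.3]
gripper_width: 0.0598
gripper_force: 0.0
```

```bash
python3 -c "
from h import *
f=grab_frame('top');s=grab_frame('side')
a=cv2.resize(f[112:217,220:360],(400,300));b=cv2.resize(cv2.imread('pics/t1.png'),(400,300))
cv2.imwrite('pics/fin.png',np.vstack([np.hstack([b,a]),np.hstack([cv2.resize(s,(400,300)),cv2.resize(f,(400,300))])]))"
```

```text
(no output)
```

View pics/fin.png

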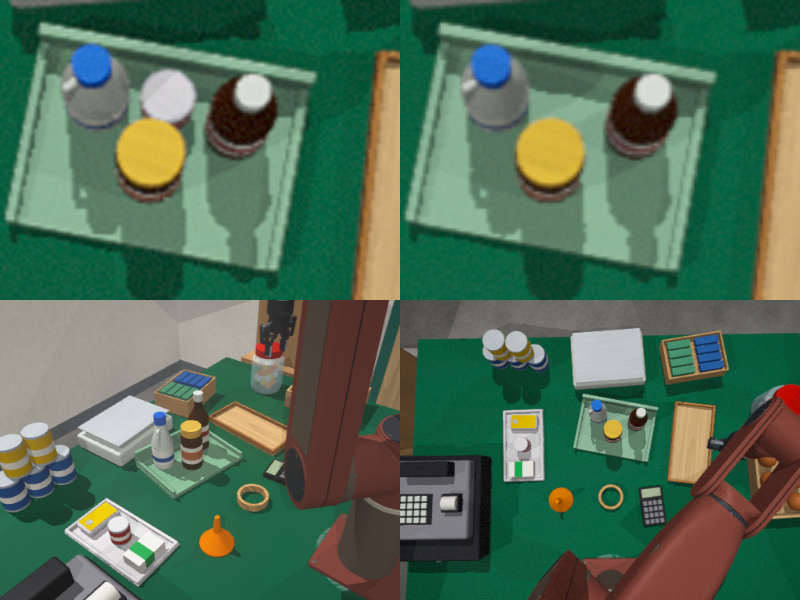

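The before and after views match: bleach at (91,65)→(491,65), jar at (151,153)→(550,153), sauce at (253,92)→(653,92), where the after image is offset 400 px. The tin stands in the gap and the arm is clear, so I'm handing in.

```bash
python3 -c "
from bench import *
print(env.hand_in())"
```

```text
the job is handed in; nothing more can be done
None
```

I handed in the job at about 50 s: in the final pictures the tin stands upright in the gap on the customer's tray, and the sauce bottle, bleach bottle and coffee jar are back on their starting spots; no verdict came back.

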